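# Level the gel-casting stand, fit the missing spacer and hold the cassette closed

## Task

Get the gel-casting stand ready for pouring: first turn its black foot knob until the platform is level, then take the loose spacer from the comb rack and slide it down between the two glass plates at their open left edge, where the gap is wide enough, until its foot stands on the floor of the corner pocket, and let go of it. Then press the hinged front glass shut until it lies flush on the spacer, parallel to the rear glass, and finish while still holding it pressed there (do not let go). Leave the other things on the bench where they are.

Things in the scene. Friction and masses are not known exactly. Their poses are not given: they have to be found in the camera images.
- stand: grey base plate (160 x 360 mm, rubber feet) of the gel-casting stand, fixed. Origin: centre of its underside on the bench; x from its front to its rear, y to its left end, z up. On it a white platform, 150 x 347 x 12 mm, its top at z 48 mm when level, hinged at its left end (y +165, z 36 mm). A gauge post at the right end (x +35, y -187 mm) is as high as the top of the level platform.
- platform (a joint): tilt of the platform, rad; 0 = level, positive = right (knob) end too high, negative = too low. Starts too low, -0.05 to -0.02. It moves only with the knob: 0.018 rad per rad of knob.
- knob (a joint): turn of the foot knob, rad; grows counter-clockwise seen from above, which raises the right end of the platform (steep thread: the knob itself rises 6 mm a rad); 0 when the platform is level, starts -2.6 to -1.3; stays where it is left, needs about 0.1 Nm. Range -3.2 to 1.5.
- knob_grip (a point): point on the axis of the foot knob at the height to grip, 24 mm above the platform top. The knob is a black fluted upright cylinder, 38 mm across, from 10 to 36 mm above the platform top, at the front right corner of the platform (stand x -35, y -165 mm); the cassette's right side post, 150 mm high, is 90 mm away.
- pocket (a point): middle of the floor of the pocket for the spacer's foot, at the left edge of the plates, 50 mm above the bench; axes as the platform's (x to the rear, y left along the glass, z up). 8.5 mm wide in x, from the rear glass (+4.25 mm) to a sill 10 mm high in front; 16.5 mm in y, from a rib 12 mm high to the white side post, 100 mm high. Plate tops are 118 mm above this point.
- rear_glass_top (a point): middle of the top edge of the fixed rear glass (155 wide, 118 high, 6 mm thick), at mid-thickness, 168 mm above the bench; axes as the platform's. Its inner face is 3 mm in front of this point. Closed flush, the front glass lies 9 to 15 mm in front of it, so the sandwich is 18 mm thick, its middle 6 mm in front of this point. 35 mm of free platform behind the glass above a 14 mm high foot rail.
- front_glass_top (a point): middle of the top edge of the front glass (155 wide, 107 high, 6 mm thick), on its outer (front) face; moves with it, axes as the front glass's (x to the rear, y left, z up)
- front_glass (a joint): opening of the front glass, rad. It swings like a book cover about an upright hinge at its right edge, 71.5 mm right of its middle, where a 6 mm spacer is bonded on. 0 = parallel to the rear glass, flush; positive = left edge open to the front; down to -0.04 with no spacer at the left. A spring holds it open at 0.05 to 0.10 (gap 6 mm at the right, 13 to 20 mm at the pocket); 1 N at its middle shuts it.
- spacer: loose grey plastic spacer, standing upright in the rack's slot with its axes along the rack's; 30 to 65 g. Blade 6 mm thick in x, 14 mm wide in y, its lowest 4 mm slightly narrower; on top a grip head 10 mm thick in x, 24 mm wide in y, from 120 to 158 mm above the foot. Origin: middle of the underside of the foot; z up.
- spacer_head (a point): middle of the spacer's grip head, 144 mm above its foot, at the height to grip
- comb_rack: white rack block 100 x 85 x 42 mm, fixed; origin: centre of its underside, z up. The spacer stands in its front slot, at x -25 mm (8.5 x 16.5 mm, 30 mm deep, its floor 12 mm above the bench); at x +26 mm a grey gel comb is fixed in it, 74 mm wide, top 88 mm above the bench.
- mouse: bystander: computer mouse, 104 x 60 x 37 mm
- vial: bystander: sample vial, 29 mm across, 68 mm high
- tube_rack: bystander: yellow tube rack, 80 x 162 x 59 mm
- forceps: bystander: steel forceps lying flat, 125 mm long
- tip_box: bystander: pipette tip box, 76 x 121 x 72 mm
- beaker: bystander: plastic beaker, 67 mm across, 71 mm high
- lab_timer: bystander: timer lying flat, 64 x 66 x 18 mm
- dropper_bottle: bystander: dropper bottle, 34 mm across, 80 mm high, between the rack and the stand
Mind the look-alikes: they are no part of the job. There is more than one size of the spacer; the job needs the smaller.

How it is judged:
By the outcome, as a careful person would: the job done as asked, in the order asked, and still so for the second after the job is handed in, while the arm keeps its last pose, push and grip.
It also fails if it takes over 69 s, if anything falls off the work surface, if the arm or the gripper's body presses on something with over 40 N, if the wrist force passes 120 N, or if a joint passes its speed limit or range.

## Robot

A 7-joint arm with a two-finger parallel gripper is mounted at the origin on a cart in front of the work surface, level with it; the furniture and walls round the work are solid. World frame = base frame: x ahead of the robot, y to its left, z up, the work surface at z = 0. Lengths are in m, angles in degrees, forces in N, time in s.
With the tool pointing down it reaches from about 0.35 to 0.9 m from the base axis. Payload 7.2 kg.
Tool frame: the origin (TCP) lies at the very end of the fingers, on their centre line; the grasp point (between the pads) lies 19 mm behind it (ctrl.pinch_z is the z of the grasp point in the tool frame, in m); z points along the fingers, x is the direction in which the jaws open and shut, and the axes are right-handed (so a half turn about z gives the same grasp; the last joint's range is limited). The gripper opens to 85 mm and grips with 20 to 120 N. Pads are 22 mm wide; open, the fingers measure 114 mm over their backs; the gripper's body (76 mm by 85 mm) begins 54 mm behind the grasp point. The pads swing forward as they close: fully open they stand 13 mm farther back than shut.
Start: joints at [-79.538, 23.554, -0.728, 91.456, 0.321, 64.991, -4.71], TCP at [0.155, 0.605, 0.231] pointing down, gripper open.
Joint ranges: [-169.25, 169.25], [-16.82, 113.86], [-84.01, 82.57], [7.8, 145.47], [-59.2, 239.2], [7.22, 106.19], [-163.78, 163.78]. Speed limits (degrees/s): [136.94, 136.94, 172.46, 172.46, 180, 180, 180].

## Interface

Orientations are given as [roll, pitch, yaw] about the fixed x, y, z axes, in that order (R = Rz(yaw) Ry(pitch) Rx(roll)).
In Python, from station import sensors, cams, job_done, ctrl gives the robot as it stands. The module is installed in compiled form; this text tells all that it offers.
- The arm moves only by the tool carry_out, never from a script. Its argument "moves" is a list of rows, each a list of 3 entries, a list of its own where there are three numbers: the shift along the world's x, y, z scaled (see below), then the turn, a rotation vector about the world's x, y, z scaled (see below), then the opening, from 0 (shut) to 1 (fully open). In form: [[[tx, ty, tz], [rx, ry, rz], fingers], ...]. A call has 1 to 8 rows; each row shifts and turns the commanded pose from where the row before left it; what a row does not reach is not made up. The controller multiplies each number of a shift by 20 mm and each number of a turn by 6 degrees. A row lasts 1/10 s, in which the tool goes at most 50 mm and 8.59 degrees, less where a joint would pass 70% of its speed; a pose out of reach is approached as far as the arm can. A call with a number of a shift or a turn outside -1 to 1 is refused whole. A call with a gripper value outside its range is refused whole. The fingers move at their own pace and stop on an object; "force" is the grip in N (left out, the last holds). Time passes only in rows, so rows that do not move let the fingers close. It gives the time, the measured TCP pose, the force and the opening at its end, in the units of the state.
- sensors.read_state(): the state, without advancing time (a new reading comes with each control period).
- cams.capture(name): name is "scene" or "side" or "wrist"; returns a dict with "image" (480x640x3 uint8, red, green, blue), "camera_matrix" (3x3 intrinsics, pixels), "R" (3x3) and "t" (3): a world point X has camera coordinates R X + t. Camera axes: x right, y down, z forward; pixel columns grow to the right and rows downward; lengths in m; the calibration is good to about 2 mm. The wrist camera is an equidistant fisheye: a pixel r from the principal point sees the ray r / f radians off the axis. A picture is of the moment at which its call begins. There is no depth.
- job_done(): hands the job in, once; it reports no verdict.
The state is a dict: "time_s": time; "joints": joint angles; "joint_vel": joint speeds; "joint_efforts": joint torques, N m; "ee_pos": TCP position; "ee_rot": TCP orientation; "force": force on the tool from outside, world axes, zero at the start; "torque": the same for the moment, N m; "width": finger opening in m.
Only numpy, scipy, OpenCV 4.12 (cv2) and the standard library are available. Lean on these libraries where they do the work, as an engineer would, in place of code of your own. Each camera call takes 0.05 s, during which the arm holds its last target.

## Working session

There is one attempt and no reset: what is moved stays moved. The work goes in short steps, Python scripts to look and compute and a tool call to move; the robot and the scene stay as the last step left them, time stands still between calls to the robot, and variables do not carry over. Pictures are saved under pics/ and viewed, and the job is handed in when it is done.

Besides the shell and the picture viewer there is one more tool, called as a command line: name --argument value ..., lists and objects as JSON in quotes. carry_out: Moves the arm, as the interface text tells. Shifts and turns lie within -1 to 1; 1 stands for 20 mm of shift or 6 degrees of turn. Its arguments: {"type":"object","properties":{"moves":{"type":"array"},"force":{"type":"number"}},"required":["moves"]}

```bash
ls; mkdir -p pics; cat > h.py <<'E'
import numpy as np, cv2
from station import sensors, cams, job_done, ctrl
def cap(name,fn=None):
    c=cams.capture(name)
    if fn: cv2.imwrite('pics/'+fn,cv2.cvtColor(c['image'],cv2.COLOR_RGB2BGR))
    return c
E
python3 - <<'E'
from h import *
import pickle
d={}
for n in ('scene','side','wrist'):
    d[n]=cap(n,n+'0.png')
    c=d[n]; print(n,np.round(c['camera_matrix'],1).tolist(),'cam pos',np.round(-c['R'].T@c['t'],3),'fwd',np.round(c['R'][2],2))
pickle.dump({k:{a:np.array(b) for a,b in v.items() if a in('image','camera_matrix','R','t')} for k,v in d.items()},open('c0.pkl','wb'))
print(sensors.read_state(), ctrl.pinch_z)
E
```

```text
pics
scene [[441.0, 0.0, 318.1], [0.0, 441.0, 247.9], [0.0, 0.0, 1.0]] cam pos [-0.243 -0.746  0.706] fwd [ 0.63  0.61 -0.47]
side [[552.2, 0.0, 317.5], [0.0, 552.2, 237.0], [0.0, 0.0, 1.0]] cam pos [0.23  1.155 1.019] fwd [ 0.22 -0.78 -0.59]
wrist [[371.6, 0.0, 326.5], [0.0, 371.6, 241.3], [0.0, 0.0, 1.0]] cam pos [0.084 0.622 0.373] fwd [ 0.28 -0.07 -0.96]
{'time_s': 0.15, 'joints': array([-79.53845066,  23.59158149,  -0.72897078,  91.49350485,
         0.32055597,  64.99081137,  -4.71025999]), 'joint_vel': array([-0.09391019, -0.0495826 ,  0.04600521, -0.10561934, -0.04906951,
        0.09438681, -0.06240033]), 'joint_efforts': array([ 1.48515788e-03, -6.01037121e+01,  6.82529267e-01, -2.99648988e+01,
        1.38088589e-02,  7.87579163e-03,  4.55946542e-05]), 'ee_pos': array([0.15503257, 0.60506221, 0.23062008]), 'ee_rot': array([1.79995343e+02, 7.37158268e-02, 7.56321338e+01]), 'force': array([0.11197415, 0.15500454, 0.60734339]), 'torque': array([-0.02728333, -0.02481231, -0.01950437]), 'width': 0.08524991310736252} -0.0187
```

View pics/scene0.png

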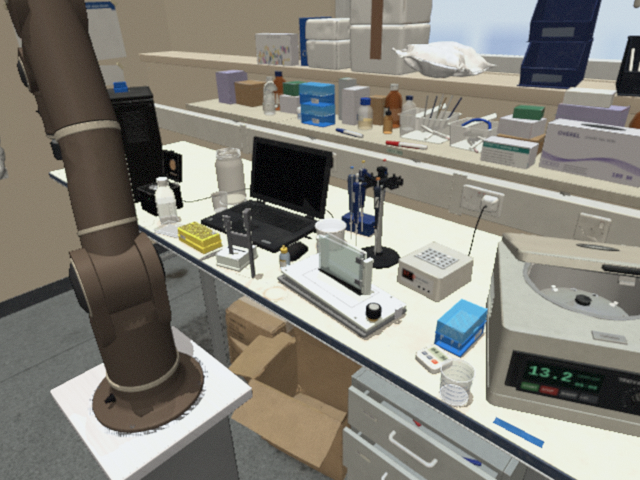

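View pics/side0.png

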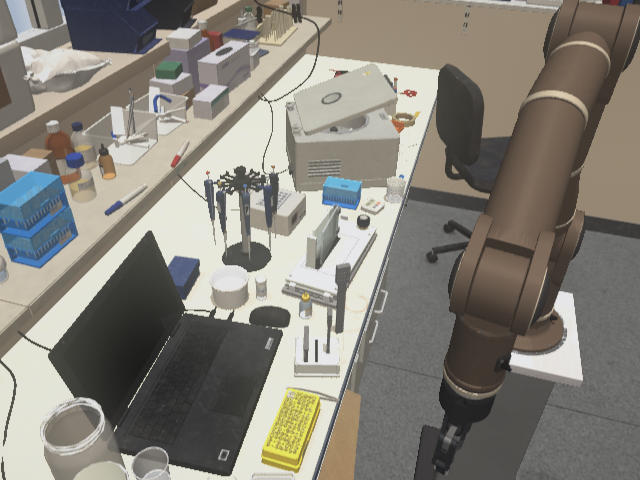

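View pics/wrist0.png

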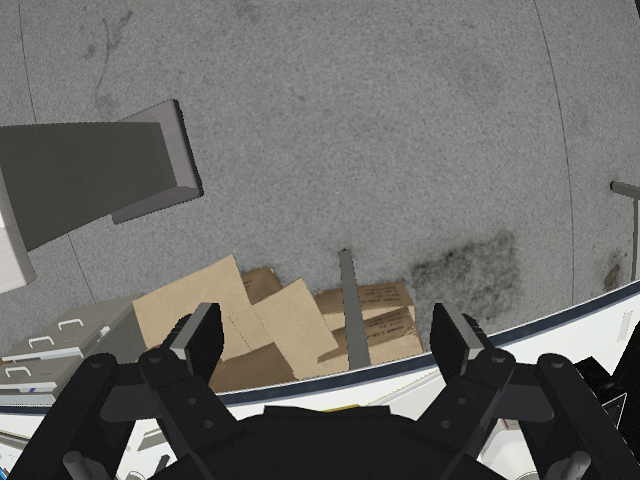

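The scene view shows the stand at about (345,285) with the knob at (373,312), and the rack at about (240,250). Next I'll zoom in.

```bash
python3 - <<'E'
import cv2
a=cv2.imread('pics/scene0.png');cv2.imwrite('pics/s_a.png',cv2.resize(a[190:340,200:410],None,fx=3.8,fy=3.8,interpolation=2)[:600,:800])
b=cv2.imread('pics/side0.png');cv2.imwrite('pics/s_b.png',cv2.resize(b[190:390,260:400],None,fx=3,fy=3,interpolation=2))
E
```

```text
(no output)
```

View pics/s_a.png

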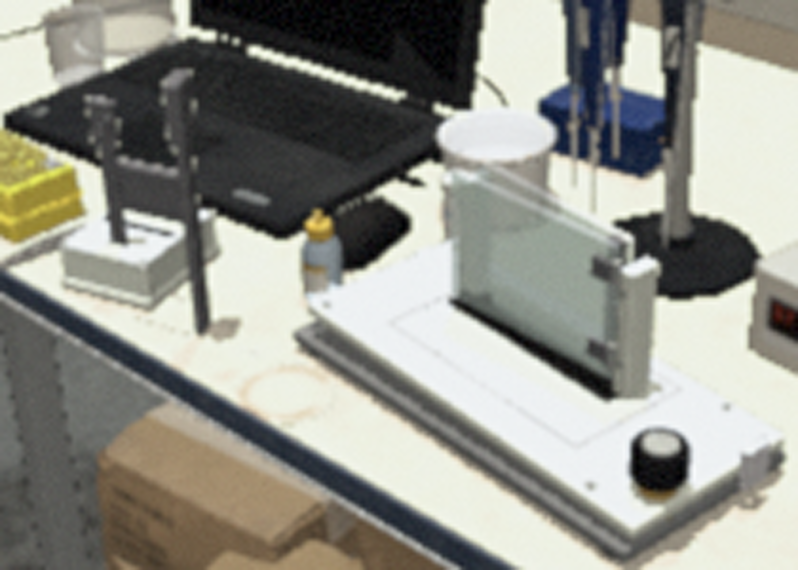

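View pics/s_b.png

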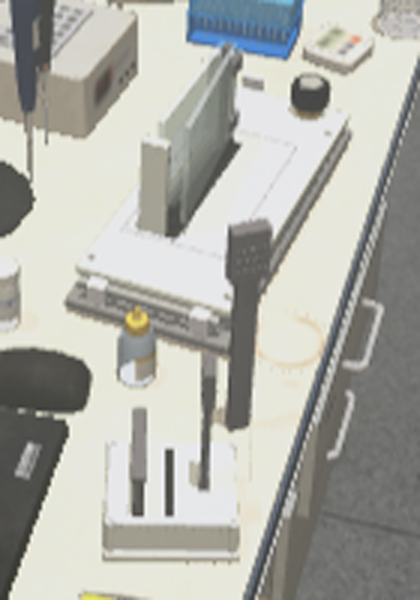

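Candidates for the spacer are two grey uprights. One has a small head at scene px ≈(226,217) and stands in the rack's front slot. The other is taller and thicker, at scene px ≈(247,213–277), and stands on the bench beside the rack. The description picks the shorter one in the rack. Next I'll triangulate.

```bash
cat >> h.py <<'E'
import pickle
def ray(c,px):
    K=c['camera_matrix'];R=c['R'];t=c['t']
    d=np.array([(px[0]-K[0,2])/K[0,0],(px[1]-K[1,2])/K[1,1],1.]);d=R.T@d
    return -R.T@t,d/np.linalg.norm(d)
def wray(c,px):
    K=c['camera_matrix'];x=(px[0]-K[0,2]);y=(px[1]-K[1,2]);r=np.hypot(x,y)+1e-12;th=r/K[0,0]
    d=np.array([x/r*np.sin(th),y/r*np.sin(th),np.cos(th)]);d=c['R'].T@d
    return -c['R'].T@c['t'],d
def plane(r,z): o,d=r; return o+d*(z-o[2])/d[2]
def tri(*rays):
    A=0;b=0
    for o,d in rays:
        P=np.eye(3)-np.outer(d,d);A=A+P;b=b+P@o
    x=np.linalg.solve(A,b)
    return x,[float(np.linalg.norm(np.cross(x-o,d))) for o,d in rays]
def proj(c,X): 
    p=c['R']@np.asarray(X)+c['t'];K=c['camera_matrix'];return K[0,0]*p[0]/p[2]+K[0,2],K[1,1]*p[1]/p[2]+K[1,2]
def wproj(c,X):
    p=c['R']@np.asarray(X)+c['t'];K=c['camera_matrix'];rr=np.hypot(p[0],p[1]);th=np.arctan2(rr,p[2]);return K[0,0]*th*p[0]/rr+K[0,2],K[0,0]*th*p[1]/rr+K[1,2]
E
python3 - <<'E'
from h import *
d=pickle.load(open('c0.pkl','rb'));S=d['scene'];D=d['side']
s=lambda u,v:ray(S,(200+u/3.8,190+v/3.8)); q=lambda u,v:ray(D,(260+u/3,190+v/3))
def P(n,a,b):
    x,e=tri(s(*a),q(*b));print(n,np.round(x,4),np.round(e,4))
P('knobtop',(662,443),(311,80))
P('spacer head top',(100,98),(208,352))
P('big head top',(178,73),(249,222))
P('right post top',(640,263),(230,52))
P('left post top',(455,178),(155,143))
P('platform FR corner',(628,535),(348,122))
P('bottle',(319,213),(137,312))
for u,v in((625,557),(300,338),(790,462)): print('base z0',np.round(plane(s(u,v),0.0),4))
for u,v in((68,300),(232,340),): print('base side z0',np.round(plane(q(u,v),0.0),4))
for u,v in((65,258),(155,287),(215,235)): print('rack scene z42',np.round(plane(s(u,v),0.042),4))
for u,v in((104,523),(238,525),(110,450),(232,452)): print('rack side z42',np.round(plane(q(u,v),0.042),4))
E
```

```text
knobtop [ 0.4725 -0.2372  0.0737] [0.0014 0.0014]
spacer head top [0.4381 0.2873 0.1741] [0.0015 0.0015]
big head top [0.4377 0.1856 0.2217] [0.0016 0.0016]
right post top [ 0.5425 -0.1605  0.1438] [0.0043 0.0043]
left post top [0.5596 0.0186 0.1477] [0.003 0.003]
platform FR corner [ 0.4316 -0.2429  0.0269] [0.0021 0.0021]
bottle [0.5367 0.154  0.0756] [0.0027 0.0027]
base z0 [ 0.4424 -0.2349  0.    ]
base z0 [0.4814 0.1198 0.    ]
base z0 [ 0.5991 -0.2575  0.    ]
base side z0 [0.6238 0.0801 0.    ]
base side z0 [0.4664 0.0855 0.    ]
rack scene z42 [0.3935 0.3022 0.042 ]
rack scene z42 [0.4132 0.2098 0.042 ]
rack scene z42 [0.4991 0.2401 0.042 ]
rack side z42 [0.4975 0.3549 0.042 ]
rack side z42 [0.4   0.326 0.042]
rack side z42 [0.5165 0.2826 0.042 ]
rack side z42 [0.4235 0.2551 0.042 ]
```

carry_out --moves '[[[0.3, -0.4, 1], [0, 0, -0.5], 1], [[0.6, -0.9, 1], [0, 0, -1], 1], [[0.7, -1, 1], [0, 0, -1], 1], [[0.7, -1, 1], [0, 0, -1], 1], [[0.7, -1, 1], [0, 0, -1], 1], [[0.7, -1, 0.5], [0, 0, -1], 1], [[0.7, -1, 0.5], [0, 0, -1], 1], [[0.7, -1, 0.5], [0, 0, -1], 1]]'

```text
time_s: 0.95
ee_pos: [0.2575, 0.4584, 0.3616]
ee_rot: [180.0, 0.0, 30.4]
force: [-0.2, 0.4, 0.1]
width: 0.0854
```

carry_out --moves '[[[0.7, -1, 0], [0, 0, -1], 1], [[0.7, -1, 0], [0, 0, -1], 1], [[0.7, -1, 0], [0, 0, -1], 1], [[0.7, -1, 0], [0, 0, -1], 1], [[0.7, -1, 0], [0, 0, -1], 1], [[0.7, -1, 0], [0, 0, -1], 1], [[0.3, -1, 0], [0, 0, -1], 1], [[0, -0.5, 0], [0, 0, -0.5], 1]]'

```text
time_s: 1.75
ee_pos: [0.3481, 0.3073, 0.3612]
ee_rot: [180.0, -0.0, -14.8]
force: [-0.7, -0.1, 1.2]
width: 0.0855
```

```bash
python3 - <<'E'
from h import *
c=cap('wrist','w1.png');pickle.dump({a:np.array(b) for a,b in c.items() if a in('image','camera_matrix','R','t')},open('w1.pkl','wb'))
s=sensors.read_state();print(s['time_s'],s['ee_pos'],s['ee_rot'],s['joints'],s['force'])
for n,X in dict(knob=(.4725,-.2372,.0737),sp=(.438,.287,.17),big=(.4377,.1856,.22)).items(): print(n,wproj(c,X))
E
```

```text
1.8 [0.34790983 0.30648251 0.36134446] [ 1.79965327e+02  1.12690232e-03 -1.48833763e+01] [-66.68571032   1.35671898  19.96289496 102.24796413  -0.46037193
  76.50826914 -61.50368982] [-0.02967673  0.2297118  -0.08169378]
knob (np.float64(464.4135493477945), np.float64(465.4667080056529))
sp (np.float64(424.29375830981786), np.float64(208.81923914747773))
big (np.float64(454.7319666382931), np.float64(326.8018965595392))
```

View pics/w1.png

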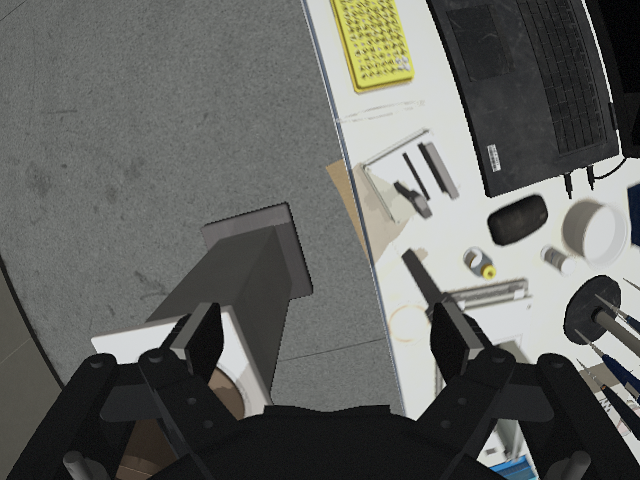

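carry_out --moves '[[[0.2, -1, 0], [0, 0, -0.5], 1], [[0.2, -1, 0], [0, 0, -0.5], 1], [[0.2, -1, 0], [0, 0, -0.5], 1], [[0.2, -1, 0], [0, 0, -0.5], 1], [[0.2, -1, 0], [0, 0, -0.5], 1], [[0.2, -1, 0], [0, 0, -0.5], 1], [[0.2, -1, 0], [0, 0, -0.5], 1], [[0.2, -1, 0], [0, 0, -0.5], 1]]'

```text
time_s: 2.6
ee_pos: [0.3794, 0.1477, 0.3614]
ee_rot: [-180.0, -0.0, -38.6]
force: [0.5, 0.3, -0.1]
width: 0.0854
```

carry_out --moves '[[[0.2, -1, 0], [0, 0, -0.6], 1], [[0.2, -1, 0], [0, 0, -0.6], 1], [[0.2, -1, 0], [0, 0, -0.6], 1], [[0.2, -1, 0], [0, 0, -0.6], 1], [[0.2, -1, 0], [0, 0, -0.6], 0.5], [[0.2, -1, 0], [0, 0, -0.6], 0.1], [[0.2, -1, 0], [0, 0, -0.6], 0], [[0.2, -1, 0], [0, 0, -0.6], 0]]'

```text
time_s: 3.4
ee_pos: [0.4114, -0.0122, 0.3613]
ee_rot: [-180.0, -0.0, -67.5]
force: [0.6, -0.4, 0.2]
width: 0.0283
```

```bash
cat >> h.py <<'E'
def wcap(n):
    c=cap('wrist',n+'.png');c={a:np.array(b) for a,b in c.items() if a in('image','camera_matrix','R','t')};pickle.dump(c,open(n+'.pkl','wb'))
    s=sensors.read_state();print(round(s['time_s'],2),np.round(s['ee_pos'],4),np.round(s['ee_rot'],1),'j',np.round(s['joints']),'F',np.round(s['force'],1),round(s['width'],4))
    return c
E
python3 - <<'E'
from h import *
c=wcap('w2')
for n,X in dict(knob=(.4725,-.2372,.0737),).items(): print(n,wproj(c,X))
E
```

```text
3.45 [ 0.4118 -0.0156  0.3615] [-1.80e+02 -1.00e-01 -6.79e+01] j [-47.  -8.  38. 109.   5.  77. -78.] F [-0.4 -2.4 -0.7] 0.0201
knob (np.float64(504.7003286397768), np.float64(221.6103663429277))
```

View pics/w2.png

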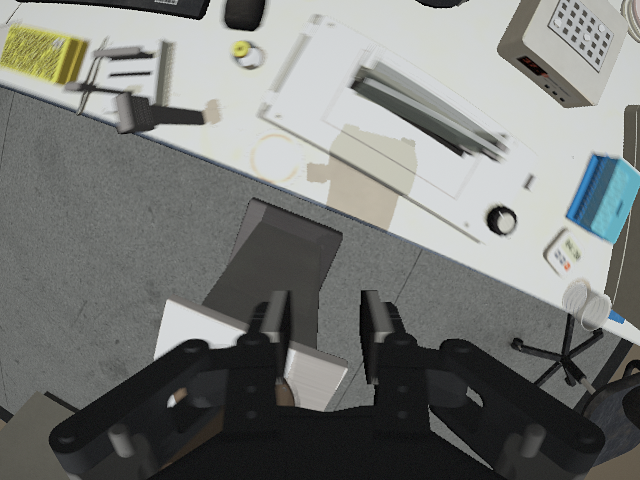

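carry_out --moves '[[[0, 0, 0], [0, 0, 0], 0], [[0, 0, 0], [0, 0, 0], 0]]'

```text
time_s: 3.65
ee_pos: [0.4112, -0.0103, 0.3612]
ee_rot: [180.0, 0.0, -67.2]
force: [-0.4, 0.3, -0.0]
width: 0.0001
```

```bash
python3 - <<'E'
from h import *
c=wcap('w3')
a=cv2.imread('pics/w3.png');cv2.imwrite('pics/w3z.png',cv2.resize(a[10:260,255:555],None,fx=2.66,fy=2.4,interpolation=2))
cv2.imwrite('pics/w3y.png',cv2.resize(a[20:140,0:280],None,fx=2.8,fy=2.8,interpolation=2))
E
```

```text
3.7 [ 0.4111 -0.01    0.3612] [180.    0.  -67.1] j [-47.  -7.  38. 109.   5.  77. -78.] F [0.  0.8 0.6] 0.0002
```

View pics/w3z.png

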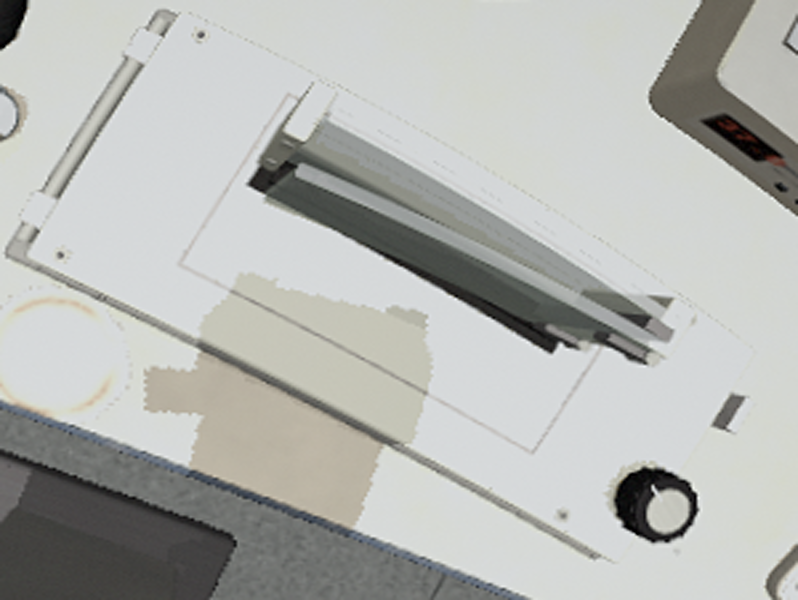

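View pics/w3y.png

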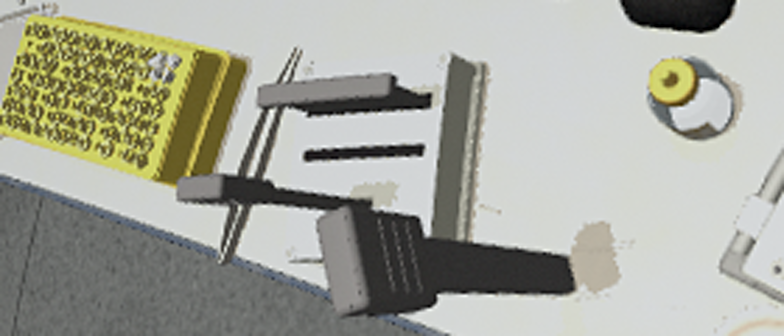

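```bash
python3 - <<'E'
from h import *
c=pickle.load(open('w3.pkl','rb'));d=pickle.load(open('c0.pkl','rb'));S=d['scene'];D=d['side']
z=lambda u,v:wray(c,(255+u/2.66,10+v/2.4)); y=lambda u,v:wray(c,(u/2.8,20+v/2.8))
s=lambda u,v:ray(S,(200+u/3.8,190+v/3.8)); q=lambda u,v:ray(D,(260+u/3,190+v/3))
r=lambda x:np.round(x,4)
x,e=tri(s(662,443),q(311,80),z(668,508));print('knobtop',r(x),r(e), 'zplane .074',r(plane(z(668,508),.074)))
for n,p,h in(('FRc',(612,560),.036),('RRc',(752,350),.036),('RLc',(185,12),.048),('FLc',(38,255),.048),('s1',(200,35),.048),('s2',(60,255),.048),('s3',(562,515),.038),('gauge topL',(722,432),.048),('gaugetop',(738,412),.048),
  ('right post',(685,325),.148),('rear glass L top',(330,118),.168),('frontglass L outer',(296,178),.168-.0),('frontglass R outer',(650,358),.168),('fg inner L',(300,165),.168)):print(n,r(plane(z(*p),h)))
x,e=tri(s(100,98),q(208,352),y(200,188));print('head',r(x),r(e),r(plane(y(200,188),.17)))
x,e=tri(s(178,73),q(249,222),y(340,260));print('big',r(x),r(e))
for p in((178,188),(222,180),(225,200),(183,202)):print('head corners',r(plane(y(*p),.17)))
for p in((305,152),(424,148),(445,60),(430,245)):print('slot mid/edge',r(plane(y(*p),.042)))
E
```

```text
knobtop [ 0.4732 -0.2371  0.0735] [0.001  0.0018 0.0009] zplane .074 [ 0.4741 -0.2367  0.074 ]
FRc [ 0.4329 -0.244   0.036 ]
RRc [ 0.5786 -0.2612  0.036 ]
RLc [0.6152 0.0768 0.048 ]
FLc [0.4713 0.0888 0.048 ]
s1 [0.606  0.0655 0.048 ]
s2 [0.475  0.0793 0.048 ]
s3 [ 0.4451 -0.2031  0.038 ]
gauge topL [ 0.5261 -0.2598  0.048 ]
gaugetop [ 0.5406 -0.2632  0.048 ]
right post [ 0.5497 -0.1614  0.148 ]
rear glass L top [ 0.5598 -0.      0.168 ]
frontglass L outer [0.5335 0.0013 0.168 ]
frontglass R outer [ 0.5269 -0.1442  0.168 ]
fg inner L [0.5386 0.002  0.168 ]
head [0.4379 0.286  0.1734] [0.0018 0.0018 0.0013] [0.4372 0.2872 0.17  ]
big [0.4372 0.1842 0.2213] [0.0021 0.0017 0.0013]
head corners [0.4346 0.2986 0.17  ]
head corners [0.4426 0.2774 0.17  ]
head corners [0.4359 0.2729 0.17  ]
head corners [0.4302 0.2938 0.17  ]
slot mid/edge [0.4548 0.3301 0.042 ]
slot mid/edge [0.4738 0.2636 0.042 ]
slot mid/edge [0.5168 0.2705 0.042 ]
slot mid/edge [0.4311 0.2424 0.042 ]
```

carry_out --moves '[[[0.46, -0.94, -0.3], [0, 0, -0.5], 0], [[0.46, -0.94, -0.3], [0, 0, -0.5], 0], [[0.46, -0.94, -0.3], [0, 0, -0.5], 0], [[0.46, -0.94, -0.3], [0, 0, -0.5], 0], [[0.46, -0.94, -0.3], [0, 0, -0.5], 0], [[0.46, -0.94, -0.3], [0, 0, -0.5], 0], [[0.46, -0.94, -0.3], [0, 0, -0.5], 0], [[0.46, -0.94, -0.3], [0, 0, -0.5], 0]]'

```text
time_s: 4.5
ee_pos: [0.4855, -0.1606, 0.3128]
ee_rot: [180.0, 0.0, -91.2]
force: [0.8, 0.7, -0.5]
width: 0.0001
```

carry_out --moves '[[[0.46, -0.94, -0.5], [0, 0, -0.5], 0], [[0.46, -0.94, -0.5], [0, 0, -0.37], 0], [[0.46, -0.94, -1], [0, 0, 0], 0], [[0.46, -0.94, -1], [0, 0, 0], 0], [[0.46, -0.94, -1], [0, 0, 0], 0], [[0.46, -0.94, -1], [0, 0, 0], 0], [[0, 0, -1], [0, 0, 0], 0], [[0, 0, -1], [0, 0, 0], 0]]'

```text
time_s: 5.3
ee_pos: [0.5403, -0.2735, 0.1717]
ee_rot: [179.9, -0.0, -96.3]
force: [0.4, 0.1, 0.5]
width: -0.0002
```

carry_out --moves '[[[0, 0, -1], [0, 0, 0], 0], [[0, 0, -0.5], [0, 0, 0], 0], [[0, 0, 0], [0, 0, 0], 0]]'

```text
time_s: 5.6
ee_pos: [0.5396, -0.2726, 0.1418]
ee_rot: [179.8, 0.0, -96.3]
force: [-0.1, 0.4, 0.3]
width: 0.0003
```

```bash
python3 - <<'E'
from h import *
c=wcap('w4');cap('scene','sc4.png')
for n,X in dict(g=(.5407,-.2650,.048),g2=(.5398,-.2746,.048)).items(): print(n,wproj(c,X))
a=cv2.imread('pics/sc4.png');cv2.imwrite('pics/sc4z.png',cv2.resize(a[220:350,260:440],None,fx=4,fy=4,interpolation=2))
E
```

```text
5.65 [ 0.54   -0.2732  0.143 ] [179.9   0.  -96.3] j [-10.  33.  46. 102. -28.  57. -49.] F [-0.6 -0.4  0.2] -0.0
g (np.float64(312.3929195369258), np.float64(244.10791080932904))
g2 (np.float64(326.89178459691544), np.float64(243.90031100330623))
```

View pics/w4.png

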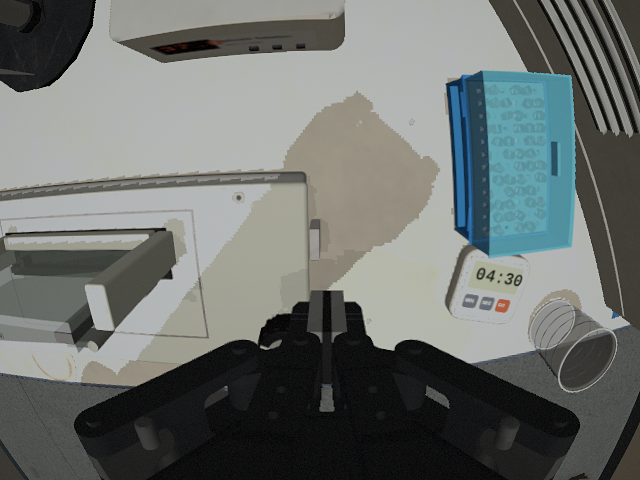

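View pics/sc4z.png

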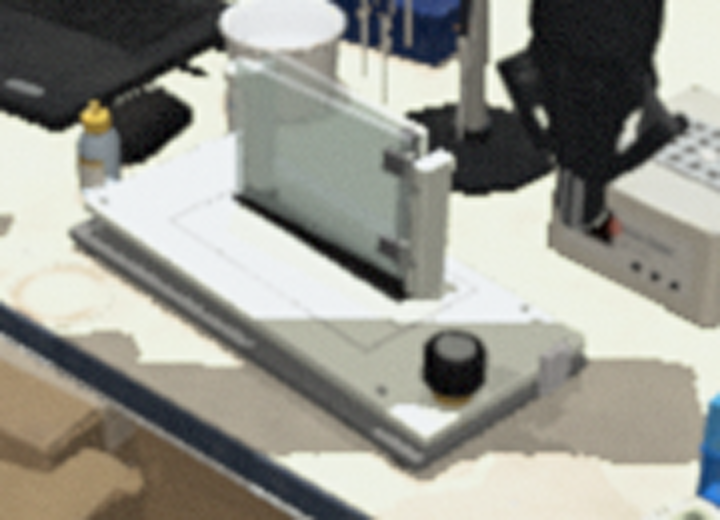

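carry_out --moves '[[[0, 0, -1], [0, 0, 0], 0], [[0, 0, -1], [0, 0, 0], 0], [[0, 0, -1], [0, 0, 0], 0], [[0, 0, -0.8], [0, 0, 0], 0], [[0, 0, -0.4], [0, 0, 0], 0], [[0, 0, -0.15], [0, 0, 0], 0], [[0, 0, 0], [0, 0, 0], 0]]'

```text
time_s: 6.4
ee_pos: [0.5401, -0.274, 0.0566]
ee_rot: [-180.0, -0.0, -96.4]
force: [0.1, 0.2, -0.3]
width: -0.0002
```

carry_out --moves '[[[0, 0, -0.07], [0, 0, 0], 0], [[0, 0, -0.07], [0, 0, 0], 0], [[0, 0, -0.07], [0, 0, 0], 0]]'

```text
time_s: 6.7
ee_pos: [0.5402, -0.2739, 0.0525]
ee_rot: [-180.0, -0.0, -96.4]
force: [0.7, 0.1, 0.7]
width: 0.0004
```

carry_out --moves '[[[0, 0, -0.06], [0, 0, 0], 0], [[0, 0, -0.06], [0, 0, 0], 0]]'

```text
time_s: 6.9
ee_pos: [0.54, -0.2737, 0.0497]
ee_rot: [-180.0, -0.0, -96.4]
force: [0.5, 0.3, -0.5]
width: 0.0001
```

carry_out --moves '[[[0, 0, -0.05], [0, 0, 0], 0], [[0, 0, -0.05], [0, 0, 0], 0]]'

```text
time_s: 7.1
ee_pos: [0.54, -0.2738, 0.0478]
ee_rot: [-180.0, -0.0, -96.4]
force: [-1.2, 1.1, 6.3]
width: -0.0
```

carry_out --moves '[[[0, 0, 0.5], [0, 0, 0], 0.3], [[0, 0, 1], [0, 0, 0], 1], [[-0.6, 0.3, 1], [0, 0, 0], 1], [[-0.9, 0.5, 1], [0, 0, 0], 1], [[-0.9, 0.5, 0], [0, 0, 0], 1], [[-0.9, 0.5, 0], [0, 0, 0], 1], [[0, 0, 0], [0, 0, 0], 1]]'

```text
time_s: 7.8
ee_pos: [0.4719, -0.2366, 0.1182]
ee_rot: [180.0, 0.1, -96.4]
force: [0.4, 0.6, -0.2]
width: 0.0855
```

```bash
python3 - <<'E'
from h import *
c=wcap('w5');d=pickle.load(open('w3.pkl','rb'));print(wproj(c,(.4735,-.237,.0737)))
E
```

```text
7.85 [ 0.4735 -0.2372  0.1185] [-1.80e+02  1.00e-01 -9.64e+01] j [-14.  28.  47. 114. -27.  50. -49.] F [ 0.8 -0.8  0.2] 0.0851
(np.float64(323.67378686544487), np.float64(269.09626977870437))
```

View pics/w5.png

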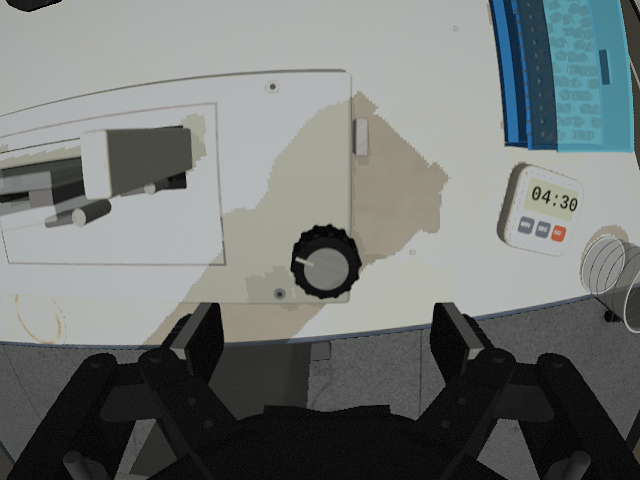

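carry_out --moves '[[[0, 0, -1], [0, 0, 0], 1], [[0, 0, -1], [0, 0, 0], 1], [[0, 0, -1], [0, 0, 0], 1], [[0, 0, -0.65], [0, 0, 0], 0.5], [[0, 0, 0], [0, 0, 0], 0], [[0, 0, 0], [0, 0, 0], 0], [[0, 0, 0], [0, 0, 0], 0], [[0, 0, 0], [0, 0, 0], 0]]' --force 45

```text
time_s: 8.65
ee_pos: [0.4749, -0.236, 0.0458]
ee_rot: [-179.9, 0.2, -96.3]
force: [0.1, 5.7, 4.6]
width: 0.0359
```

carry_out --moves '[[[0, 0, 0.01], [0, 0, 0.5], 0], [[0, 0, 0.03], [0, 0, 1], 0], [[0, 0, 0.03], [0, 0, 1], 0], [[0, 0, 0.03], [0, 0, 1], 0], [[0, 0, 0.03], [0, 0, 1], 0], [[0, 0, 0.03], [0, 0, 1], 0], [[0, 0, 0.03], [0, 0, 1], 0], [[0, 0, 0.03], [0, 0, 1], 0]]'

```text
time_s: 9.45
ee_pos: [0.4747, -0.2343, 0.0504]
ee_rot: [-179.8, 0.2, -51.0]
force: [-2.0, 13.5, 9.8]
width: 0.0355
```

```bash
python3 - <<'E'
from h import *
c=wcap('w6');s=sensors.read_state();print(s['torque'])
E
```

```text
9.5 [ 0.4747 -0.2343  0.0505] [-179.8    0.2  -50.7] j [ -1.  30.  29. 116. -23.  40.  -8.] F [-3.1 11.5  8.8] 0.0358
[ 2.26215668  0.17028726 -0.07370244]
```

View pics/w6.png

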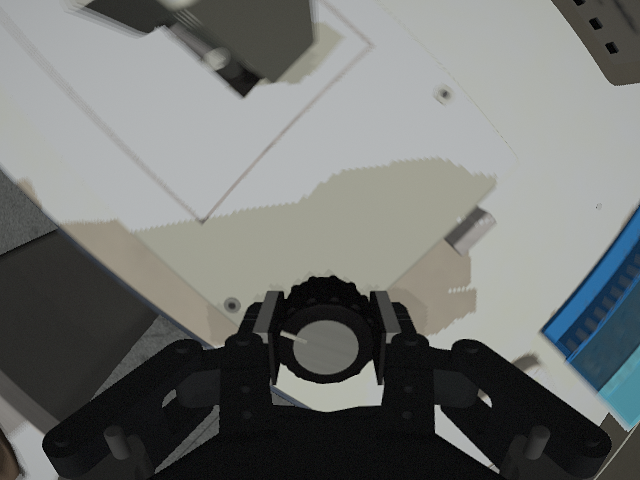

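carry_out --moves '[[[0, 0.08, 0.06], [0, 0, 1], 0], [[0, 0, 0.035], [0, 0, 1], 0], [[0, 0, 0.03], [0, 0, 1], 0], [[0, 0, 0.03], [0, 0, 1], 0], [[0, 0, 0.03], [0, 0, 1], 0], [[0, 0, 0.03], [0, 0, 1], 0], [[0, 0, 0.03], [0, 0, 1], 0], [[0, 0, 0.03], [0, 0, 1], 0]]'

```text
time_s: 10.3
ee_pos: [0.4732, -0.2329, 0.0552]
ee_rot: [-179.8, 0.1, -3.1]
force: [-4.2, 10.8, 5.0]
width: 0.0358
```

```bash
python3 - <<'E'
from h import *
c=wcap('w7');cap('scene','sc7.png')
a=cv2.imread('pics/sc7.png');cv2.imwrite('pics/sc7z.png',cv2.resize(a[260:345,320:430],None,fx=6,fy=6,interpolation=2))
E
```

```text
10.35 [ 0.4732 -0.2329  0.0553] [-1.798e+02  1.000e-01 -2.700e+00] j [  8.  28.  17. 115. -13.  39.  30.] F [-5.1 11.4  4.1] 0.0359
```

View pics/w7.png

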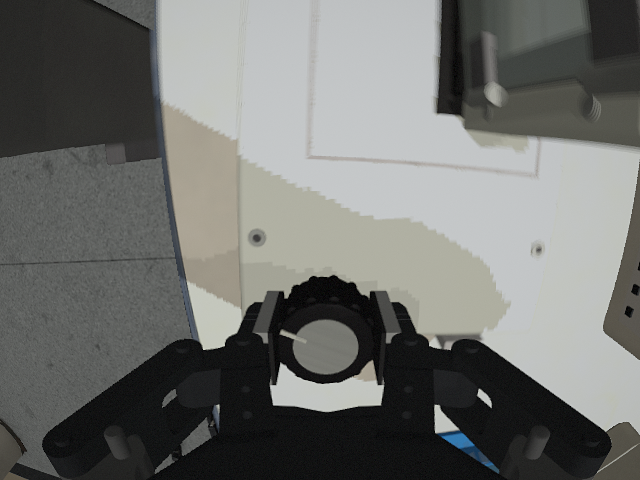

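View pics/sc7z.png

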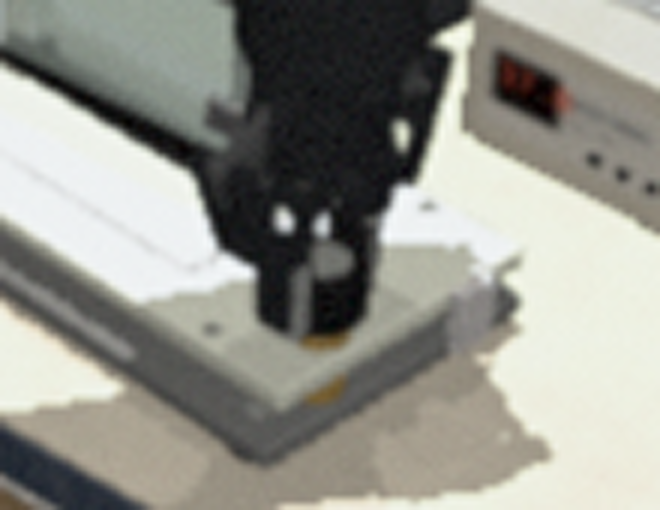

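carry_out --moves '[[[0, 0, 0], [0, 0, 0], 0.8], [[0, 0, 0], [0, 0, 0], 0.8], [[0, 0, 0.8], [0, 0, 0], 0.8], [[0, 0, 1], [0, 0, 0], 0.7], [[0.6, 0, 0.4], [0, 0, 0], 0], [[1, 0, 0], [0, 0, 0], 0], [[1, 0, -0.3], [0, 0, 0], 0], [[0.15, 0, -0.9], [0, 0, 0], 0]]'

```text
time_s: 11.2
ee_pos: [0.5332, -0.2371, 0.0767]
ee_rot: [179.9, -0.4, -3.3]
force: [-0.4, -0.4, -0.7]
width: 0.0018
```

carry_out --moves '[[[0, 0, -0.4], [0, 0, 0], 0], [[0, 0, -0.4], [0, 0, 0], 0], [[0, 0, 0], [0, 0, 0], 0]]'

```text
time_s: 11.5
ee_pos: [0.5278, -0.2363, 0.0578]
ee_rot: [-180.0, 0.1, -3.4]
force: [-0.3, -0.2, -0.1]
width: 0.0003
```

carry_out --moves '[[[0, 0, -0.2], [0, 0, 0], 0], [[0, 0, -0.1], [0, 0, 0], 0], [[0, 0, -0.08], [0, 0, 0], 0]]'

```text
time_s: 11.8
ee_pos: [0.529, -0.2363, 0.0512]
ee_rot: [180.0, -0.0, -3.4]
force: [-0.8, -0.6, 0.2]
width: 0.0002
```

carry_out --moves '[[[0, 0, -0.05], [0, 0, 0], 0], [[0, 0, -0.05], [0, 0, 0], 0]]'

```text
time_s: 12.0
ee_pos: [0.529, -0.2362, 0.0491]
ee_rot: [180.0, -0.0, -3.4]
force: [-1.4, 0.7, 0.4]
width: 0.0003
```

carry_out --moves '[[[0, 0, -0.04], [0, 0, 0], 0], [[0, 0, -0.03], [0, 0, 0], 0]]'

```text
time_s: 12.2
ee_pos: [0.529, -0.2361, 0.0476]
ee_rot: [-180.0, -0.0, -3.4]
force: [-1.2, -0.4, 0.1]
width: 0.0001
```

carry_out --moves '[[[0, 0, -0.03], [0, 0, 0], 0], [[0, 0, 0], [0, 0, 0], 0]]'

```text
time_s: 12.4
ee_pos: [0.5289, -0.2361, 0.0469]
ee_rot: [-180.0, 0.0, -3.4]
force: [0.3, -0.3, -0.1]
width: 0.0
```

carry_out --moves '[[[0, 0, -0.03], [0, 0, 0], 0], [[0, 0, -0.03], [0, 0, 0], 0]]'

```text
time_s: 12.6
ee_pos: [0.529, -0.2362, 0.046]
ee_rot: [-180.0, -0.0, -3.4]
force: [-1.9, 0.4, 6.2]
width: -0.0002
```

carry_out --moves '[[[0, 0, -0.03], [0, 0, 0], 0], [[0, 0, -0.03], [0, 0, 0], 0]]'

```text
time_s: 12.8
ee_pos: [0.529, -0.2362, 0.0452]
ee_rot: [-180.0, -0.0, -3.4]
force: [-2.6, 1.2, 7.5]
width: 0.0001
```

carry_out --moves '[[[0, 0, 1], [0, 0, 0], 0.2], [[0, 0, 1], [0, 0, 0], 0.8], [[-0.7, 0, 1], [0, 0, 0], 1], [[-1, 0, 0], [0, 0, 0], 1], [[-1, 0.06, 0], [0, 0, 0], 1], [[-0.07, 0, -0.6], [0, 0, 0], 1], [[0, 0, -1], [0, 0, 0], 0.8], [[0, 0, -1], [0, 0, 0], 0.7]]'

```text
time_s: 13.6
ee_pos: [0.4745, -0.2348, 0.0518]
ee_rot: [180.0, -0.1, -3.4]
force: [-0.8, 0.1, -0.1]
width: 0.0603
```

carry_out --moves '[[[0, 0, 0], [0, 0, 0], 0], [[0, 0, 0], [0, 0, 0], 0], [[0, 0, 0], [0, 0, 0], 0], [[0, 0, 0.01], [0, 0, 0.5], 0], [[0, 0, 0.02], [0, 0, 0.8], 0], [[0, 0, 0.02], [0, 0, 0.8], 0], [[0, 0, 0.02], [0, 0, 0.8], 0], [[0, 0, 0.0], [0, 0, 0], 0]]'

```text
time_s: 14.4
ee_pos: [0.4728, -0.2345, 0.0537]
ee_rot: [-179.9, 0.1, 14.1]
force: [-0.8, 1.4, -10.5]
width: 0.0361
```

carry_out --moves '[[[0, 0, 0], [0, 0, 0], 0.8], [[0, 0, 0], [0, 0, 0], 0.8], [[0, 0, 0.8], [0, 0, 0], 0.8], [[0, 0, 1], [0, 0, 0], 0.7], [[0.6, 0, 0.4], [0, 0, -0.9], 0], [[1, 0, 0], [0, 0, -1], 0], [[1, 0, -0.6], [0, 0, -1], 0], [[0.15, -0.05, -1], [0, 0, 0], 0]]'

```text
time_s: 15.2
ee_pos: [0.5335, -0.2361, 0.0682]
ee_rot: [179.9, -0.4, -3.5]
force: [-0.0, 0.5, 0.6]
width: 0.0018
```

carry_out --moves '[[[0, 0, -0.5], [0, 0, 0], 0], [[0, 0, -0.3], [0, 0, 0], 0], [[0, 0, -0.1], [0, 0, 0], 0], [[0, 0, 0], [0, 0, 0], 0]]'

```text
time_s: 15.6
ee_pos: [0.5283, -0.2363, 0.0484]
ee_rot: [180.0, -0.0, -3.4]
force: [0.0, -0.0, 0.2]
width: 0.0001
```

carry_out --moves '[[[0, 0, -0.03], [0, 0, 0], 0], [[0, 0, 0], [0, 0, 0], 0]]'

```text
time_s: 15.8
ee_pos: [0.5287, -0.2362, 0.048]
ee_rot: [180.0, -0.1, -3.4]
force: [-0.5, 0.5, -0.1]
width: -0.0001
```

carry_out --moves '[[[0, 0, -0.02], [0, 0, 0], 0], [[0, 0, 0], [0, 0, 0], 0]]'

```text
time_s: 16.0
ee_pos: [0.5286, -0.236, 0.0472]
ee_rot: [180.0, -0.0, -3.4]
force: [-0.4, -0.3, -0.9]
width: 0.0004
```

carry_out --moves '[[[0, 0, -0.015], [0, 0, 0], 0], [[0, 0, 0], [0, 0, 0], 0]]'

```text
time_s: 16.2
ee_pos: [0.5286, -0.236, 0.047]
ee_rot: [180.0, -0.0, -3.4]
force: [-1.1, 0.3, 3.2]
width: -0.0001
```

carry_out --moves '[[[0, 0, -0.015], [0, 0, 0], 0], [[0, 0, 0], [0, 0, 0], 0]]'

```text
time_s: 16.4
ee_pos: [0.5287, -0.236, 0.0468]
ee_rot: [-180.0, -0.0, -3.4]
force: [-1.7, 1.1, 5.4]
width: 0.0001
```

carry_out --moves '[[[0, 0, 1], [0, 0, 0], 0], [[0, 0, 1], [0, 0, 0], 0.5], [[-0.7, 0, 1], [0, 0, 0], 1], [[-0.3, 0, 0], [0, 0, 0], 1], [[0, 0, 0], [0, 0, 0], 1]]'

```text
time_s: 16.9
ee_pos: [0.5078, -0.2361, 0.1065]
ee_rot: [-180.0, -0.0, -3.4]
force: [-0.4, -0.1, 0.2]
width: 0.0583
```

```bash
python3 - <<'E'
from h import *
c=wcap('w8');cap('scene','sc8.png')
a=cv2.imread('pics/sc8.png');cv2.imwrite('pics/sc8z.png',cv2.resize(a[260:345,320:430],None,fx=6,fy=6,interpolation=2))
E
```

```text
16.95 [ 0.5082 -0.2358  0.106 ] [-180.     0.    -3.4] j [  6.  26.  18. 109. -11.  47.  26.] F [-0.5  0.4  0.2] 0.0652
```

View pics/w8.png

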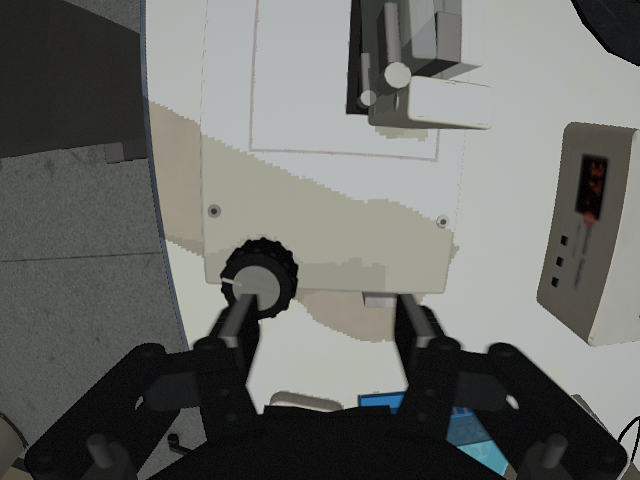

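View pics/sc8z.png

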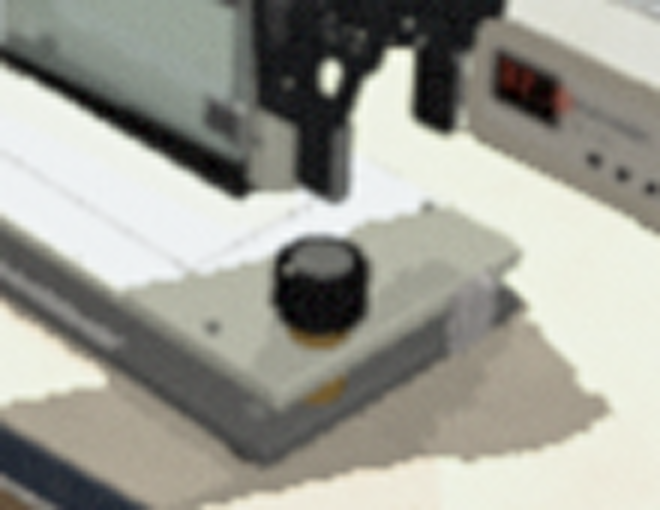

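```bash
python3 - <<'E'
from h import *
for n in('w5','w7','w8'):
    a=cv2.imread(f'pics/{n}.png'); x,y={'w5':(326,265),'w7':(325,345),'w8':(258,283)}[n]
    cv2.imwrite(f'pics/{n}k.png',cv2.resize(a[y-50:y+50,x-50:x+50],None,fx=4,fy=4,interpolation=2))
a=np.hstack([cv2.imread(f'pics/{n}k.png')[:, :260*2] for n in('w5','w8')]);cv2.imwrite('pics/kk.png',a)
E
```

```text
(no output)
```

View pics/kk.png

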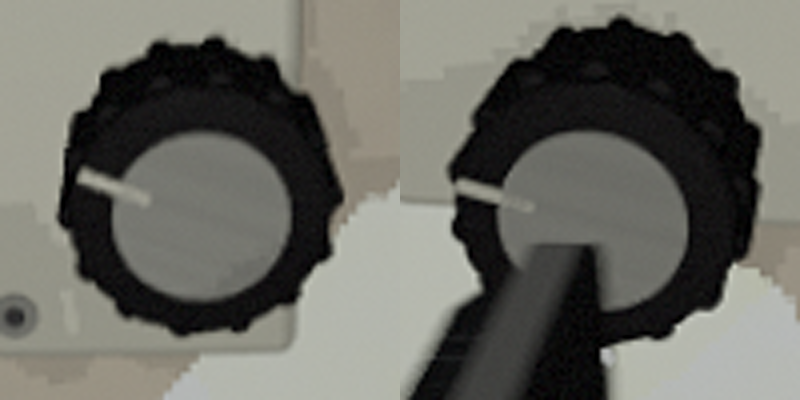

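View pics/w7k.png

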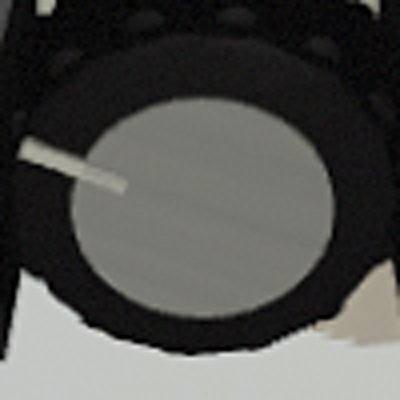

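```bash
python3 - <<'E'
from h import *
P={'w5':((326,265),(82,177),(148,202),.0735),'w7':((325,345),(24,148),(124,187),.082),'w8':((258,283),(57,186),(130,207),.083)}
for n,(c,o,i,h) in P.items():
    w=pickle.load(open(n+'.pkl','rb'));f=lambda p:plane(wray(w,(c[0]-50+p[0]/4,c[1]-50+p[1]/4)),h)
    v=f(o)-f(i);print(n,np.degrees(np.arctan2(v[1],v[0])),np.linalg.norm(v))
E
```

```text
w5 61.73439516926125 0.009481743529410483
w7 152.9030438826286 0.009782331809269003
w8 160.61470437824167 0.009560041928901405
```

carry_out --moves '[[[-1, 0.05, 0], [0, 0, 0], 1], [[-0.75, 0, -0.5], [0, 0, 0], 1], [[0, 0, -1], [0, 0, 0], 0.8], [[0, 0, -1], [0, 0, 0], 0.7], [[0, 0, -0.1], [0, 0, 0], 0], [[0, 0, 0], [0, 0, 0], 0], [[0, 0, 0], [0, 0, 0], 0], [[0, 0, 0], [0, 0, 0], 0]]'

```text
time_s: 17.8
ee_pos: [0.4728, -0.2345, 0.0534]
ee_rot: [-180.0, 0.1, -3.4]
force: [3.4, -0.9, -23.3]
width: 0.0356
```

```bash
python3 - <<'E'
from h import *
n='w9'
c=wcap(n); a=cv2.imread(f'pics/{n}.png'); x,y=325,345
cv2.imwrite(f'pics/{n}k.png',cv2.resize(a[y-50:y+50,x-50:x+50],None,fx=4,fy=4,interpolation=2))
E
```

```text
17.85 [ 0.4727 -0.2344  0.0534] [-1.8e+02  1.0e-01 -3.4e+00] j [  8.  28.  17. 115. -12.  39.  29.] F [  2.5  -0.6 -25.4] 0.0356
```

View pics/w9k.png

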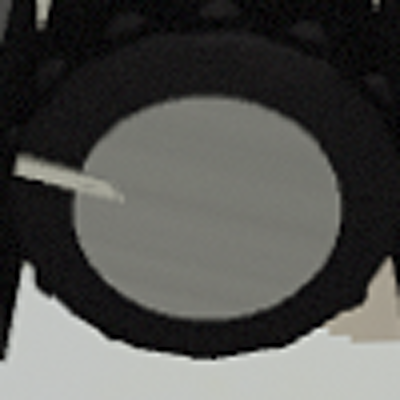

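```bash
cat >>h.py <<'E'
def notch(n,o,i,c=(325,345),h=.083):
    w=pickle.load(open(n+'.pkl','rb'));f=lambda p:plane(wray(w,(c[0]-50+p[0]/4,c[1]-50+p[1]/4)),h)
    v=f(o)-f(i);print(n,np.degrees(np.arctan2(v[1],v[0])),np.linalg.norm(v))
E
python3 -c "
from h import *
notch('w9',(16,165),(122,198))"
```

```text
w9 157.21736483412514 0.009876385759075285
```

carry_out --moves '[[[0, 0, -0.05], [0, 0, 0.7], 0], [[0, 0, 0.01], [0, 0, 0.7], 0], [[0, 0, 0.01], [0, 0, 0.6], 0], [[0, 0, 0], [0, 0, 0], 0]]'

```text
time_s: 18.25
ee_pos: [0.4728, -0.2344, 0.0544]
ee_rot: [-179.9, 0.1, 8.7]
force: [-4.3, 3.3, -2.4]
width: 0.036
```

```bash
python3 - <<'E'
from h import *
n='w10'
c=wcap(n); a=cv2.imread(f'pics/{n}.png'); x,y=325,345
cv2.imwrite(f'pics/{n}k.png',cv2.resize(a[y-50:y+50,x-50:x+50],None,fx=4,fy=4,interpolation=2))
E
```

```text
18.3 [ 0.4728 -0.2344  0.0544] [-179.9    0.     8.5] j [ 11.  28.  13. 115. -10.  39.  39.] F [-4.2  5.4 -1.9] 0.0355
```

View pics/w10k.png

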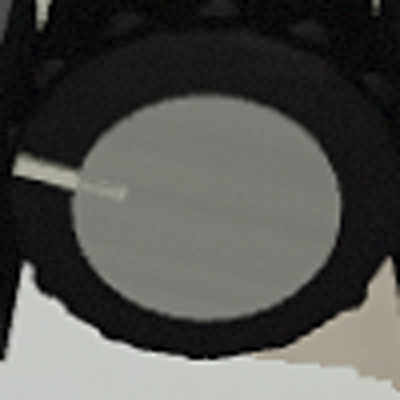

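carry_out --moves '[[[0, 0, 0.01], [0, 0, 0.5], 0], [[0, 0, 0], [0, 0, 0], 0]]'

```text
time_s: 18.5
ee_pos: [0.4728, -0.2344, 0.0547]
ee_rot: [-179.9, 0.1, 11.6]
force: [-6.0, 3.6, -0.1]
width: 0.0359
```

```bash
python3 - <<'E'
from h import *
n='w11'
c=wcap(n); a=cv2.imread(f'pics/{n}.png'); x,y=325,345
cv2.imwrite(f'pics/{n}k.png',cv2.resize(a[y-50:y+50,x-50:x+50],None,fx=4,fy=4,interpolation=2))
notch('w10',(16,163),(124,193))
E
```

```text
18.55 [ 0.4728 -0.2344  0.0547] [-1.799e+02  1.000e-01  1.150e+01] j [ 11.  28.  13. 115.  -9.  39.  41.] F [-5.1  3.7 -0.5] 0.0361
w10 171.3418193828253 0.010031493002496113
```

View pics/w11k.png

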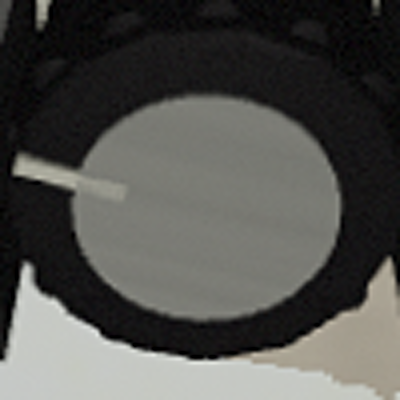

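carry_out --moves '[[[0, 0, 0], [0, 0, 0], 0.8], [[0, 0, 0], [0, 0, 0], 0.8], [[0, 0, 0.8], [0, 0, 0], 0.8], [[0, 0, 1], [0, 0, 0], 0.7], [[0.6, 0, 0.4], [0, 0, -0.5], 0], [[1, 0, 0], [0, 0, -1], 0], [[1, 0, -0.6], [0, 0, -1], 0], [[0.2, -0.05, -1], [0, 0, 0], 0]]'

```text
time_s: 19.35
ee_pos: [0.5344, -0.2363, 0.068]
ee_rot: [179.9, -0.4, -3.5]
force: [0.1, -0.7, -0.2]
width: 0.0018
```

```bash
python3 - <<'E'
from h import *
n='w12'
c=wcap(n)
E
```

```text
19.4 [ 0.5316 -0.2356  0.064 ] [ 1.8e+02 -1.0e-01 -3.4e+00] j [  7.  31.  16. 107. -12.  43.  27.] F [-0.9  0.7 -1.1] 0.0
```

View pics/w12.png

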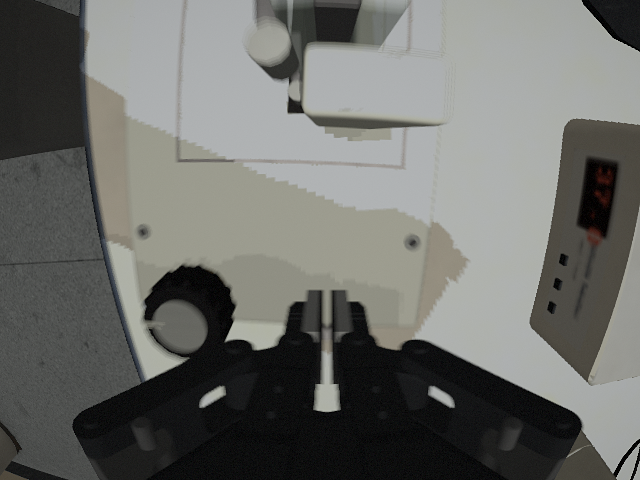

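carry_out --moves '[[[0, 0, -0.5], [0, 0, 0], 0], [[0, 0, -0.25], [0, 0, 0], 0], [[0, 0, -0.1], [0, 0, 0], 0], [[0, 0, 0], [0, 0, 0], 0]]'

```text
time_s: 19.8
ee_pos: [0.5293, -0.2362, 0.0493]
ee_rot: [180.0, -0.0, -3.4]
force: [-1.3, 0.8, 0.7]
width: 0.0
```

carry_out --moves '[[[0, 0, -0.03], [0, 0, 0], 0], [[0, 0, 0], [0, 0, 0], 0]]'

```text
time_s: 20.0
ee_pos: [0.5297, -0.2361, 0.0488]
ee_rot: [180.0, -0.0, -3.4]
force: [-0.3, -0.0, 0.1]
width: 0.0003
```

carry_out --moves '[[[0, 0, -0.02], [0, 0, 0], 0], [[0, 0, 0], [0, 0, 0], 0]]'

```text
time_s: 20.2
ee_pos: [0.5297, -0.236, 0.0483]
ee_rot: [180.0, -0.0, -3.4]
force: [-0.3, -0.5, 2.0]
width: -0.0001
```

carry_out --moves '[[[0, 0, 1], [0, 0, 0], 0], [[-0.3, 0, 1], [0, 0, 0], 0], [[-0.4, 0, 1], [0, 0, 0], 0.3], [[-0.4, 0, 1], [0, 0, 0.2], 0.6], [[-0.4, 0.1, 1], [0, 0, 0.2], 1], [[-0.4, 0.3, 1], [0, 0, 0.2], 1], [[-0.4, 0.6, 1], [0, 0, 0.2], 1], [[-0.4, 1, 1], [0, 0, 0.2], 1]]'

```text
time_s: 21.0
ee_pos: [0.4749, -0.1966, 0.2089]
ee_rot: [180.0, -0.0, 2.5]
force: [0.5, 0.2, 0.6]
width: 0.085
```

carry_out --moves '[[[-0.2, 1, 1], [0, 0, 0.2], 1], [[-0.2, 1, 1], [0, 0, 0.2], 1], [[-0.2, 1, 1], [0, 0, 0.2], 1], [[-0.2, 1, 1], [0, 0, 0.2], 1], [[-0.2, 1, 0], [0, 0, 0.2], 1], [[-0.2, 1, 0], [0, 0, 0.2], 1], [[-0.2, 1, 0], [0, 0, 0.2], 1], [[-0.2, 1, 0], [0, 0, 0.2], 1]]'

```text
time_s: 21.8
ee_pos: [0.4427, -0.0345, 0.2872]
ee_rot: [-180.0, 0.1, 12.3]
force: [0.4, -0.5, 0.3]
width: 0.0854
```

carry_out --moves '[[[-0.2, 1, 0], [0, 0, 0.2], 1], [[0, 1, 0], [0, 0, 0.2], 1], [[0, 1, 0], [0, 0, 0.2], 1], [[0, 1, 0], [0, 0, 0.2], 1], [[0, 1, 0], [0, 0, 0.2], 1], [[0, 1, 0], [0, 0, 0.2], 1], [[0, 1, 0], [0, 0, 0.1], 1], [[0, 1, 0], [0, 0, 0], 1]]'

```text
time_s: 22.6
ee_pos: [0.4395, 0.1258, 0.2879]
ee_rot: [-180.0, 0.0, 20.1]
force: [0.3, 0.6, 0.3]
width: 0.0853
```

carry_out --moves '[[[0, 1, 0], [0, 0, 0], 1], [[0, 1, 0], [0, 0, 0], 1], [[0, 1, 0], [0, 0, 0], 1], [[0, 0.8, 0], [0, 0, 0], 1], [[0, 0, 0], [0, 0, 0], 1], [[0, 0, 0], [0, 0, 0], 1]]'

```text
time_s: 23.2
ee_pos: [0.4394, 0.2002, 0.2877]
ee_rot: [180.0, 0.0, 20.1]
force: [-0.2, -0.1, 0.0]
width: 0.0853
```

```bash
python3 - <<'E'
from h import *
c=wcap('w13');print(wproj(c,(.4375,.2865,.17)))
E
```

```text
23.25 [0.4395 0.1996 0.2878] [180.   0.  20.] j [-27.   7.  -4. 106.   1.  67. -11.] F [ 0.3 -0.4  0.3] 0.0853
(np.float64(367.84832551146974), np.float64(118.9849314680896))
```

View pics/w13.png

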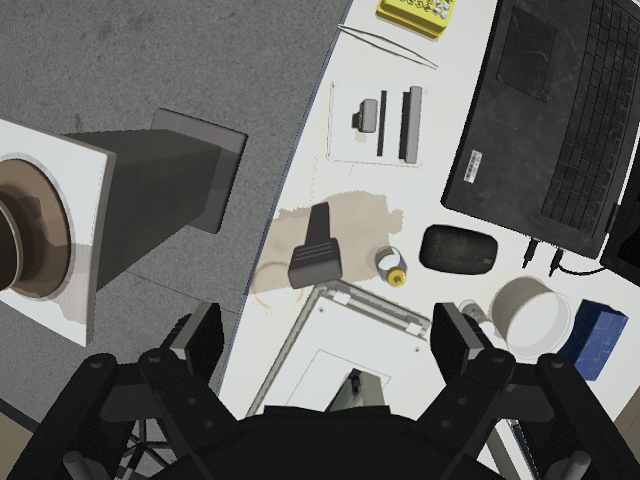

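```bash
python3 - <<'E'
from h import *
a=cv2.imread('pics/w13.png');cv2.imwrite('pics/w13z.png',cv2.resize(a[70:180,310:440],None,fx=5.4,fy=5.4,interpolation=2))
E
```

```text
(no output)
```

View pics/w13z.png

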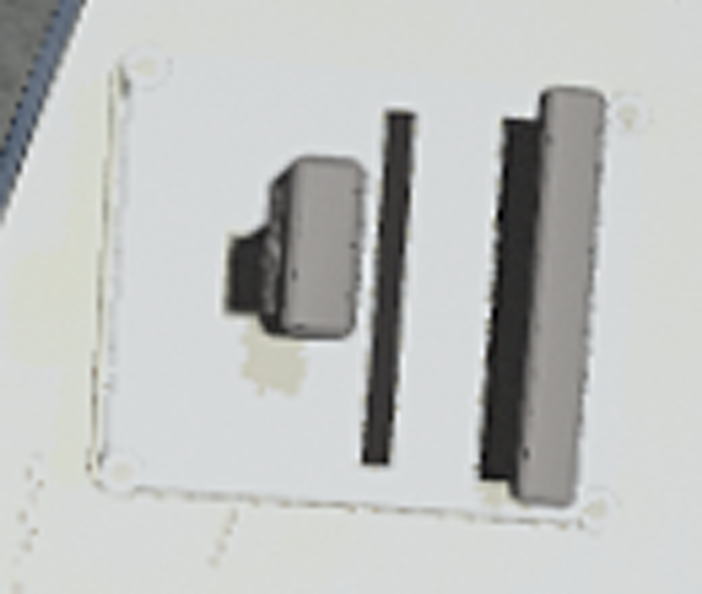

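```bash
python3 - <<'E'
from h import *
c=pickle.load(open('w13.pkl','rb'));z=lambda u,v:wray(c,(310+u/5.4,70+v/5.4))
r=lambda x:np.round(x,4)
print(r(plane(z(325,247),.17)),r(plane(z(300,160),.17)),r(plane(z(362,158),.17)),r(plane(z(352,336),.17)),r(plane(z(285,334),.17)))
for a,b,h in(((400,112),(376,464),.042),((573,90),(545,505),.088),((100,485),(590,522),.042),((361,170),(352,330),.17),((300,170),(289,325),.17)):
    A=plane(z(*a),h);B=plane(z(*b),h);d=A-B;print(r((A+B)/2),np.degrees(np.arctan2(-d[0],d[1])),np.linalg.norm(d))
# foot: slot mid -> spacer slot -25mm from origin; mid slot at x~0
E
```

```text
[0.4382 0.2892 0.17  ] [0.4312 0.2987 0.17  ] [0.4386 0.3019 0.17  ] [0.4456 0.2797 0.17  ] [0.4374 0.2768 0.17  ]
[0.4642 0.2973 0.042 ] 16.937005159309866 0.06899811529141647
[0.4865 0.3036 0.088 ] 17.3242062253378 0.0725808598006618
[0.472  0.2555 0.042 ] 106.85745011796338 0.09659301197915061
[0.4421 0.2904 0.17  ] 17.46547087410829 0.020949946589469342
[0.4346 0.2878 0.17  ] 16.530400933647368 0.020266757270133808
```

carry_out --moves '[[[0, 0.9, 0], [0, 0, -0.5], 1], [[0, 0.9, 0], [0, 0, 0], 1], [[-0.08, 0.9, 0], [0, 0, 0], 1], [[0, 0.9, -0.5], [0, 0, 0], 1], [[0, 0.87, -1], [0, 0, 0], 1], [[0, 0, -1], [0, 0, 0], 1], [[0, 0, -1], [0, 0, 0], 1], [[0, 0, 0], [0, 0, 0], 1]]'

```text
time_s: 24.05
ee_pos: [0.437, 0.2875, 0.2156]
ee_rot: [179.9, 0.2, 16.9]
force: [-0.2, -0.4, 0.5]
width: 0.0855
```

```bash
python3 - <<'E'
from h import *
c=wcap('w14');print(wproj(c,(.4380,.289,.17)))
E
```

```text
24.1 [0.4377 0.2881 0.2173] [1.799e+02 1.000e-01 1.690e+01] j [-33.  15.  -7. 106.   2.  59. -24.] F [ 0.3 -0.2 -0.2] 0.0854
(np.float64(330.2574875391561), np.float64(266.1589482452659))
```

View pics/w14.png

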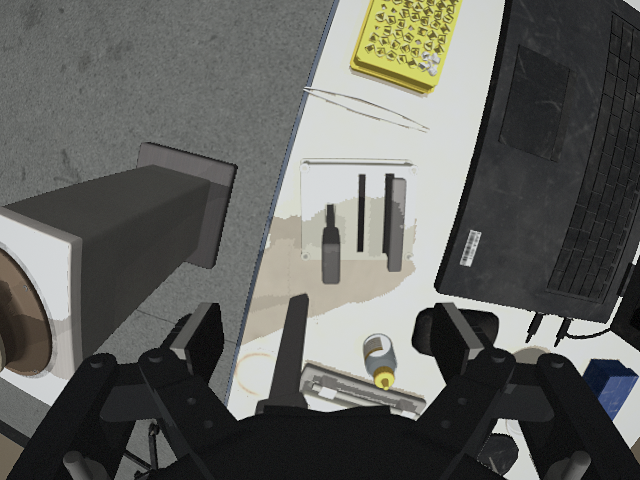

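carry_out --moves '[[[0, 0, -1], [0, 0, 0], 1], [[0, 0, -1], [0, 0, 0], 1], [[0, 0, -1], [0, 0, 0], 1], [[0, 0, -1], [0, 0, 0], 0.8], [[0, 0, 0], [0, 0, 0], 0.3], [[0, 0, 0], [0, 0, 0], 0], [[0, 0, 0], [0, 0, 0], 0], [[0, 0, 0], [0, 0, 0], 0]]' --force 35

```text
time_s: 24.9
ee_pos: [0.4387, 0.2899, 0.1394]
ee_rot: [-180.0, -0.1, 17.0]
force: [-0.1, 0.0, -0.2]
width: 0.0123
```

```bash
python3 - <<'E'
from h import *
c=wcap('w15')
E
```

```text
24.95 [0.4386 0.2899 0.1393] [-1.8e+02 -1.0e-01  1.7e+01] j [-33.  20.  -7. 111.   3.  49. -25.] F [-1.3  0.3  5.7] 0.0095
```

View pics/w15.png

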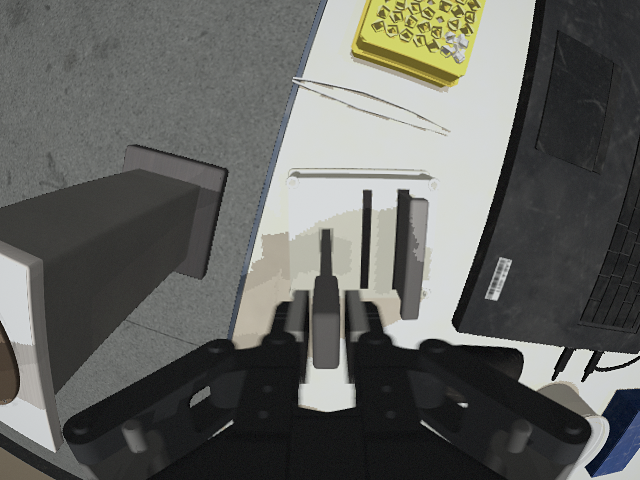

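carry_out --moves '[[[0, 0, 0], [0, 0, 0], 0], [[0, 0, 0.3], [0, 0, 0], 0], [[0, 0, 0.7], [0, 0, 0], 0], [[0, 0, 1], [0, 0, 0], 0], [[0, 0, 1], [0, 0, 0], 0], [[0, 0, 1], [0, 0, 0], 0], [[0, 0, 1], [0, 0, 0], 0], [[0, 0, 1], [0, 0, 0], 0]]'

```text
time_s: 25.75
ee_pos: [0.4378, 0.2893, 0.2593]
ee_rot: [-180.0, -0.0, 17.0]
force: [0.5, 0.6, -0.5]
width: 0.0095
```

carry_out --moves '[[[0.3, 0, 1], [0, 0, 0], 0], [[0.6, -0.2, 1], [0, 0, 0], 0], [[0.6, -0.5, 0.7], [0, 0, -0.2], 0], [[0.6, -0.8, 0], [0, 0, -0.4], 0], [[0.6, -1, 0], [0, 0, -0.4], 0], [[0.6, -1, 0], [0, 0, -0.4], 0], [[0.4, -1, 0], [0, 0, -0.4], 0], [[0.4, -1, 0], [0, 0, -0.4], 0]]'

```text
time_s: 26.55
ee_pos: [0.5203, 0.1771, 0.3113]
ee_rot: [180.0, 0.1, 3.5]
force: [-0.8, 0.9, -1.0]
width: 0.0092
```

```bash
python3 - <<'E'
from h import *
c=wcap('w16')
for n in('scene','side'):
  c=cap(n,n+'16.png');pickle.dump({a:np.array(b) for a,b in c.items() if a in('image','camera_matrix','R','t')},open(n+'16.pkl','wb'))
a=cv2.imread('pics/scene16.png');cv2.imwrite('pics/scene16z.png',cv2.resize(a[220:300,300:390],None,fx=7,fy=7,interpolation=2))
a=cv2.imread('pics/side16.png');cv2.imwrite('pics/side16z.png',cv2.resize(a[180:310,270:390],None,fx=4.6,fy=4.6,interpolation=2))
E
```

```text
26.6 [0.5219 0.1729 0.3115] [179.8   0.    3.2] j [-24.  13.   1.  96.   0.  72. -20.] F [ 1.3 -3.3 -0.6] 0.0091
```

View pics/w16.png

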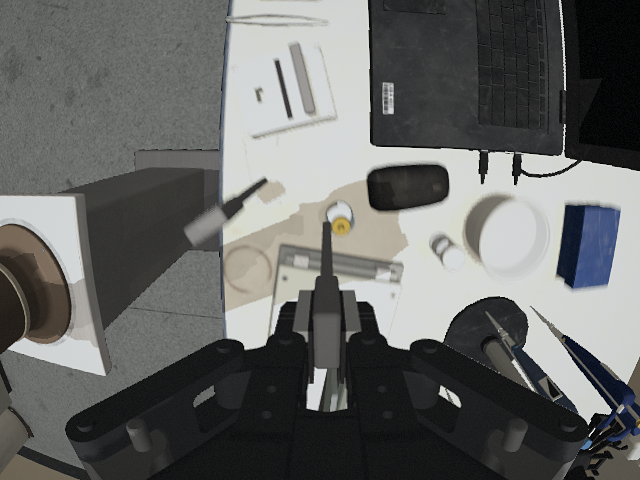

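View pics/scene16z.png

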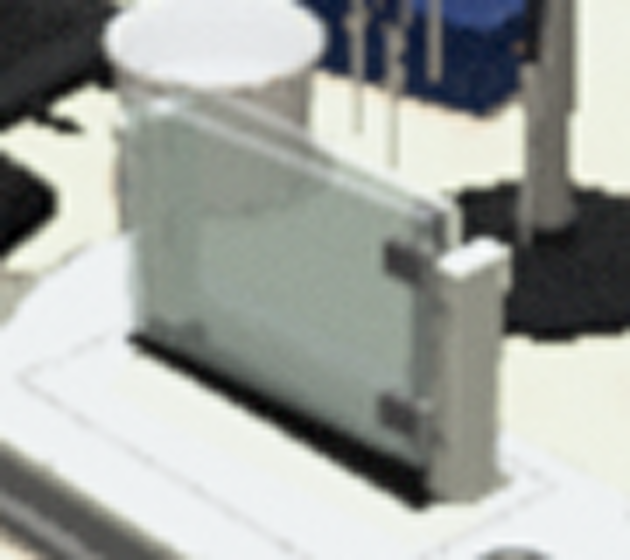

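View pics/side16z.png

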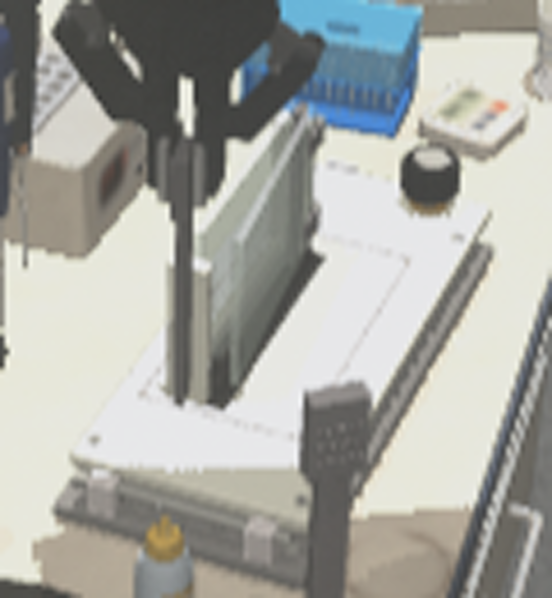

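carry_out --moves '[[[0.17, -1, 0], [0, 0, -0.2], 0], [[0.17, -1, 0], [0, 0, -0.2], 0], [[0.17, -1, 0], [0, 0, -0.2], 0], [[0.17, -1, 0], [0, 0, -0.2], 0], [[0.17, -0.9, 0], [0, 0, -0.2], 0], [[0.17, -0.8, 0], [0, 0, -0.2], 0], [[0.17, -0.5, 0], [0, 0, -0.2], 0], [[0, 0, 0], [0, 0, -0.2], 0]]'

```text
time_s: 27.5
ee_pos: [0.5442, 0.0536, 0.312]
ee_rot: [180.0, -0.0, -6.0]
force: [-0.3, 0.1, -0.9]
width: 0.0092
```

carry_out --moves '[[[0, 0, 0], [0, 0, 0], 0], [[0, 0, 0], [0, 0, 0], 0]]'

```text
time_s: 27.7
ee_pos: [0.5436, 0.0566, 0.3119]
ee_rot: [-180.0, 0.0, -5.7]
force: [0.2, 1.0, -0.1]
width: 0.0094
```

```bash
python3 - <<'E'
from h import *
c=wcap('w17')
for n in('scene','side'):
  c=cap(n,n+'17.png');pickle.dump({a:np.array(b) for a,b in c.items() if a in('image','camera_matrix','R','t')},open(n+'17.pkl','wb'))
a=cv2.imread('pics/w17.png');cv2.imwrite('pics/w17z.png',cv2.resize(a[190:380,240:420],None,fx=4,fy=3.15,interpolation=2))
a=cv2.imread('pics/side17.png');cv2.imwrite('pics/side17z.png',cv2.resize(a[180:310,270:390],None,fx=4.6,fy=4.6,interpolation=2))
E
```

```text
27.75 [0.5436 0.0566 0.3119] [-180.     0.    -5.7] j [-16.  12.   6.  96.  -1.  72. -15.] F [-0.6 -0.6 -0.9] 0.0094
```

View pics/w17.png

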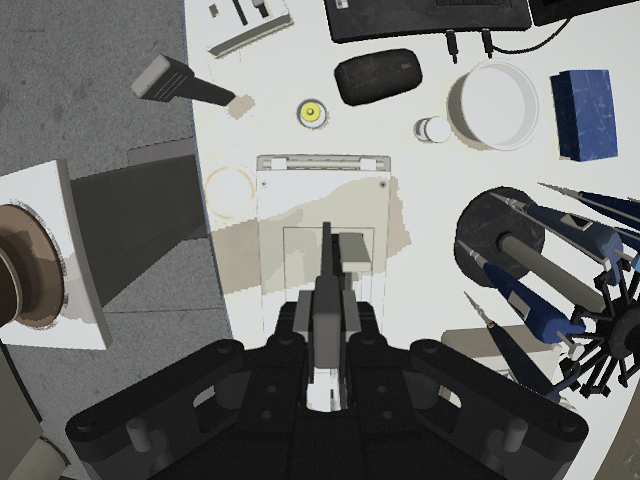

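View pics/w17z.png

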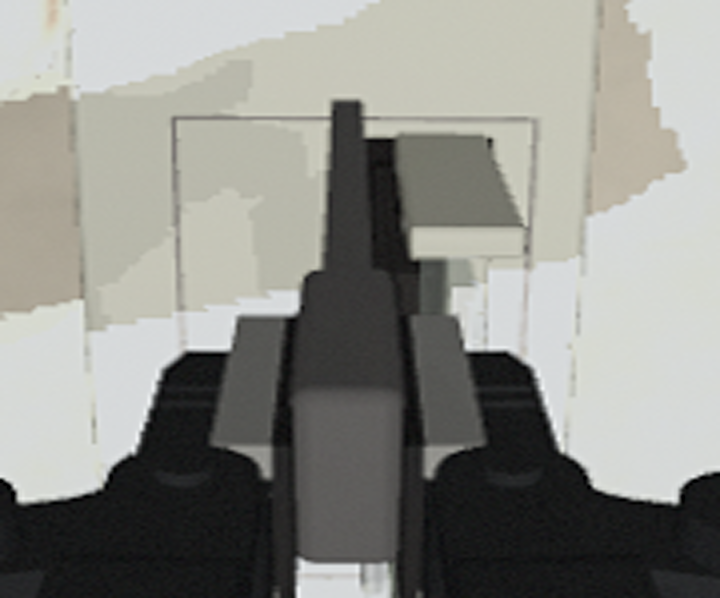

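View pics/side17z.png

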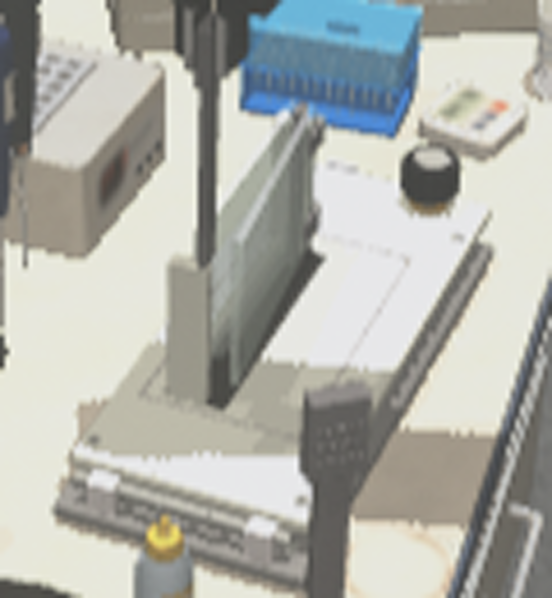

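```bash
cat >>h.py <<'E'
yaw=np.radians(-6.3);SO=np.array([.5264,-.0769]);RS=np.array([[np.cos(yaw),-np.sin(yaw)],[np.sin(yaw),np.cos(yaw)]])
def st(X): return np.append(RS.T@(np.asarray(X)[:2]-SO),X[2])
E
python3 - <<'E'
from h import *
c=pickle.load(open('w17.pkl','rb'));z=lambda u,v:wray(c,(240+u/4,190+v/3.15))
r=lambda x:np.round(x,4)
for n,p,h in(('p1',(408,228),.15),('p2',(524,228),.15),('p3',(528,255),.15),('p4',(412,258),.15),('box FL',(174,118),.048),('box RL',(537,118),.048),('screwF',None,.048),('screwR',None,.048),('dark L',(368,140),.05),('postbase R',(490,137),.05),('foot',(347,100),.185),('glass?L',(420,262),.168),('glass?R',(447,262),.168),('g3',(475,265),.168)):
    R=z(*p) if p else wray(c,{'screwF':(264.5,184),'screwR':(383,184)}[n])
    X=plane(R,h);print(n,r(X),'stand',r(st(X)))
E
python3 - <<'E'
import cv2
a=cv2.imread('pics/w17.png');cv2.imwrite('pics/w17y.png',cv2.resize(a[220:300,315:385],None,fx=8,fy=7,interpolation=2))
E
```

```text
p1 [0.5534 0.0166 0.15  ] stand [0.0165 0.0959 0.15  ]
p2 [0.5787 0.0141 0.15  ] stand [0.042  0.0961 0.15  ]
p3 [0.5791 0.0059 0.15  ] stand [0.0433 0.0881 0.15  ]
p4 [0.5535 0.0077 0.15  ] stand [0.0177 0.087  0.15  ]
box FL [0.4919 0.0277 0.048 ] stand [-0.0458  0.1001  0.048 ]
box RL [0.5943 0.0176 0.048 ] stand [0.0571 0.1014 0.048 ]
screwF [0.4768 0.0793 0.048 ] stand [-0.0664  0.1498  0.048 ]
screwR [0.6075 0.0664 0.048 ] stand [0.0649 0.1513 0.048 ]
dark L [0.5458 0.0146 0.05  ] stand [0.0092 0.0931 0.05  ]
postbase R [0.5803 0.0124 0.05  ] stand [0.0438 0.0947 0.05  ]
foot [0.5445 0.0625 0.185 ] stand [0.0027 0.1406 0.185 ]
glass?L [0.5549 0.0135 0.168 ] stand [0.0184 0.0929 0.168 ]
glass?R [0.5605 0.0129 0.168 ] stand [0.024 0.093 0.168]
g3 [0.5662 0.0115 0.168 ] stand [0.0299 0.0922 0.168 ]
```

View pics/w17y.png

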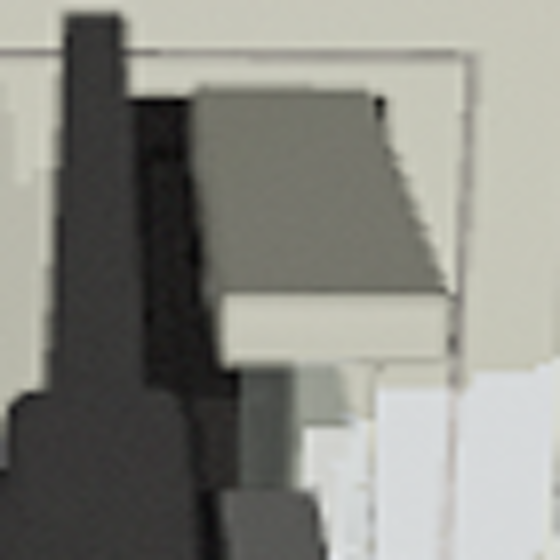

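```bash
python3 - <<'E'
from h import *
c=pickle.load(open('w17.pkl','rb'))
f=lambda X:(lambda p:((p[0]-315)*8,(p[1]-220)*7))(wproj(c,X))
for x in(.548,.552,.556):
  for zz in(.15,.16,.168): print(x,zz,np.round(f((x,.0077-(x-.5535)*.1,zz))))
s=pickle.load(open('side17.pkl','rb'));g=lambda X:tuple(np.round([(proj(s,X)[0]-270)*4.6,(proj(s,X)[1]-180)*4.6]))
print('side: post top corner front inner',g((.5535,.0077,.15)),g((.5534,.0166,.15)),'rear glass TL',g((.555,.0077,.168)),'foot',g((.5436,.0566,.185)),'foot obs ~(207,265)')
E
```

```text
0.548 0.15 [174. 363.]
0.548 0.16 [176. 393.]
0.548 0.168 [178. 418.]
0.552 0.15 [210. 363.]
0.552 0.16 [214. 393.]
0.552 0.168 [217. 418.]
0.556 0.15 [247. 363.]
0.556 0.16 [251. 393.]
0.556 0.168 [255. 418.]
side: post top corner front inner (np.float64(210.0), np.float64(258.0)) (np.float64(206.0), np.float64(266.0)) rear glass TL (np.float64(209.0), np.float64(232.0)) foot (np.float64(204.0), np.float64(259.0)) foot obs ~(207,265)
```

carry_out --moves '[[[0.1, -0.9, 0], [0, 0, 0], 0], [[0.1, -0.9, 0], [0, 0, 0], 0], [[0.08, -0.7, 0], [0, 0, 0], 0], [[0, -0.29, -0.25], [0, 0, 0], 0], [[0, 0, 0], [0, 0, 0], 0], [[0, 0, 0], [0, 0, 0], 0]]'

```text
time_s: 28.45
ee_pos: [0.5491, 0.0005, 0.3067]
ee_rot: [-180.0, 0.0, -5.8]
force: [0.1, 0.5, 0.5]
width: 0.0092
```

```bash
python3 - <<'E'
from h import *
c=wcap('w18')
for n in('scene','side'):
  c=cap(n,n+'18.png');pickle.dump({a:np.array(b) for a,b in c.items() if a in('image','camera_matrix','R','t')},open(n+'18.pkl','wb'))
a=cv2.imread('pics/w18.png');cv2.imwrite('pics/w18z.png',cv2.resize(a[170:380,270:400],None,fx=4.5,fy=2.8,interpolation=2))
a=cv2.imread('pics/side18.png');b=cv2.imread('pics/scene18.png');cv2.imwrite('pics/both18.png',np.hstack([cv2.resize(a[205:275,290:350],(400,467),interpolation=2),cv2.resize(b[210:280,300:360],(400,467),interpolation=2)]))
E
```

```text
28.5 [0.5492 0.0007 0.3068] [-180.     0.    -5.7] j [-12.  13.   8.  96.  -2.  71.  -9.] F [ 0.1  0.  -0.8] 0.0094
```

View pics/w18z.png

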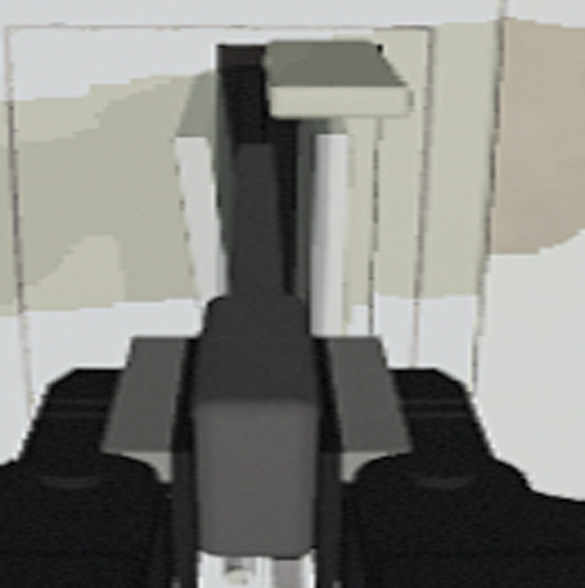

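View pics/both18.png

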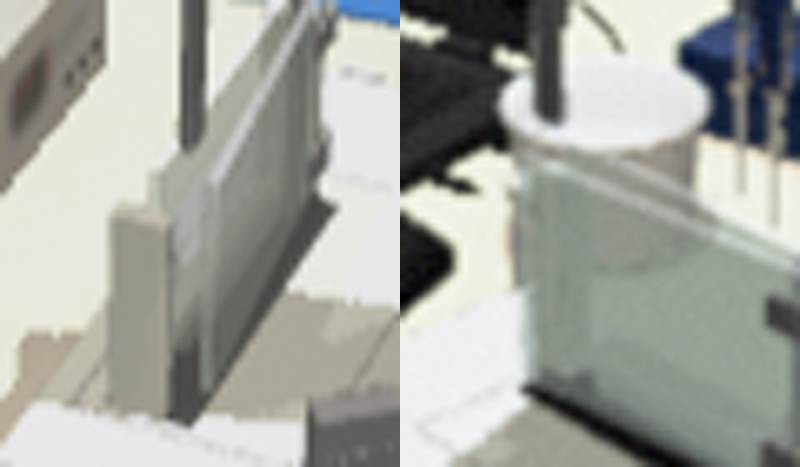

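```bash
python3 - <<'E'
from h import *
c=pickle.load(open('w18.pkl','rb'));z=lambda u,v:wray(c,(270+u/4.5,170+v/2.8))
r=lambda x:np.round(x,4)
for n,p,h in(('rg inner TL',(314,134),.168),('rg outer TL',(346,134),.168),('rg inner far',(312,330),.168),('rg outer far',(341,335),.168),('fg outer TL',(177,137),.168),('fg inner TL',(206,137),.168),('post p4',(271,117),.15),('post p3',(409,116),.15),('post p1',(268,87),.15),('post p2',(409,87),.15),('footL',(239,145),.1795),('footR',(276,145),.1795)):
    X=plane(z(*p),h);print(n,r(X))
E
```

```text
rg inner TL [0.5601 0.0056 0.168 ]
rg outer TL [0.5656 0.0051 0.168 ]
rg inner far [ 0.5546 -0.0532  0.168 ]
rg outer far [ 0.5597 -0.0553  0.168 ]
fg outer TL [0.5365 0.0071 0.168 ]
fg inner TL [0.5415 0.0066 0.168 ]
post p4 [0.553  0.0073 0.15  ]
post p3 [0.5782 0.0052 0.15  ]
post p1 [0.5533 0.0163 0.15  ]
post p2 [0.5789 0.0138 0.15  ]
footL [0.5473 0.0066 0.1795]
footR [0.5534 0.006  0.1795]
```

carry_out --moves '[[[0.28, -0.04, 0], [0, 0, 0], 0], [[0, 0, 0], [0, 0, 0], 0], [[0, 0, 0], [0, 0, 0], 0]]'

```text
time_s: 28.9
ee_pos: [0.5551, -0.001, 0.3069]
ee_rot: [180.0, 0.0, -5.8]
force: [0.3, -0.3, -0.2]
width: 0.009
```

```bash
python3 - <<'E'
from h import *
c=wcap('w19')
a=cv2.imread('pics/w19.png');cv2.imwrite('pics/w19z.png',cv2.resize(a[180:290,290:380],None,fx=8,fy=5,interpolation=2))
E
```

```text
28.95 [ 0.555  -0.001   0.3069] [180.    0.   -5.8] j [-11.  13.   8.  96.  -2.  71.  -9.] F [-0.7  0.8 -0.1] 0.0095
```

View pics/w19z.png

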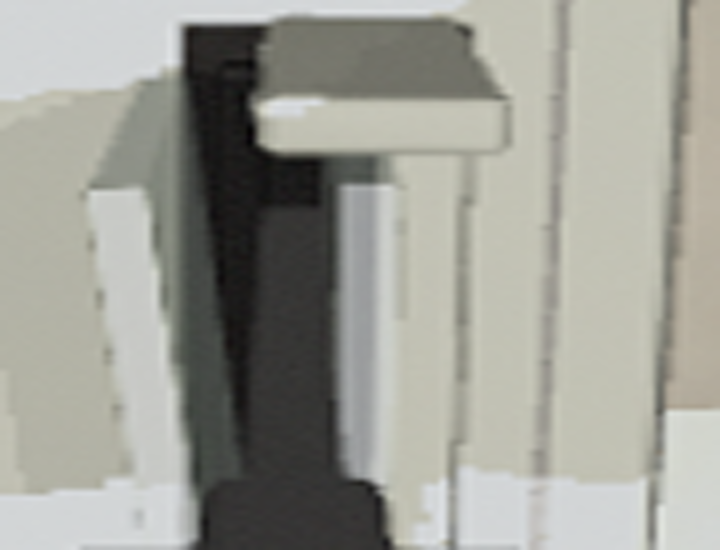

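```bash
python3 - <<'E'
from h import *
c=pickle.load(open('w19.pkl','rb'));z=lambda u,v:wray(c,(290+u/8,180+v/5))
r=lambda x:np.round(x,4)
for n,p,h in(('rg inner TL',(338,186),.168),('rg outer TL',(392,186),.168),('fg outer TL',(88,190),.168),('fg inner',(145,190),.168),('post p4',(262,153),.15),('post p3',(505,153),.15),('post p1',(258,98),.15),('footL',(260,207),.1795),('footR',(322,207),.1795)):
    X=plane(z(*p),h);print(n,r(X))
E
```

```text
rg inner TL [0.5604 0.0051 0.168 ]
rg outer TL [0.5656 0.0046 0.168 ]
fg outer TL [0.5362 0.0069 0.168 ]
fg inner [0.5417 0.0063 0.168 ]
post p4 [0.553  0.0073 0.15  ]
post p3 [0.5779 0.0048 0.15  ]
post p1 [0.5536 0.0165 0.15  ]
footL [0.5529 0.0053 0.1795]
footR [0.5587 0.0047 0.1795]
```

carry_out --moves '[[[0.02, 0.01, -0.3], [0, 0, 0], 0], [[0, 0, -0.5], [0, 0, 0], 0], [[0, 0, -0.5], [0, 0, 0], 0], [[0, 0, -0.7], [0, 0, 0], 0], [[0, 0, -0.7], [0, 0, 0], 0]]'

```text
time_s: 29.45
ee_pos: [0.555, -0.001, 0.2516]
ee_rot: [180.0, 0.0, -5.8]
force: [-0.1, -0.0, -0.2]
width: 0.0094
```

carry_out --moves '[[[0, 0, -0.7], [0, 0, 0], 0], [[0, 0, -0.7], [0, 0, 0], 0], [[0, 0, -0.7], [0, 0, 0], 0], [[0, 0, -0.5], [0, 0, 0], 0], [[0, 0, 0], [0, 0, 0], 0]]'

```text
time_s: 29.95
ee_pos: [0.5542, -0.001, 0.1991]
ee_rot: [180.0, 0.2, -5.8]
force: [-0.6, 0.1, -2.0]
width: 0.0093
```

```bash
python3 - <<'E'
from h import *
c=wcap('w20');cap('side','side20.png');cap('scene','scene20.png')
a=cv2.imread('pics/w20.png');cv2.imwrite('pics/w20z.png',cv2.resize(a[170:380,270:400],None,fx=4.5,fy=2.8,interpolation=2))
a=cv2.imread('pics/side20.png');b=cv2.imread('pics/scene20.png');cv2.imwrite('pics/both20.png',np.hstack([cv2.resize(a[205:275,290:350],(400,467),interpolation=2),cv2.resize(b[210:280,300:360],(400,467),interpolation=2)]))
E
```

```text
30.0 [ 0.5548 -0.001   0.2001] [ 1.8e+02  1.0e-01 -5.8e+00] j [-11.  18.   7. 104.  -3.  58.  -8.] F [ 1.1  0.7 -0.5] 0.0093
```

View pics/w20z.png

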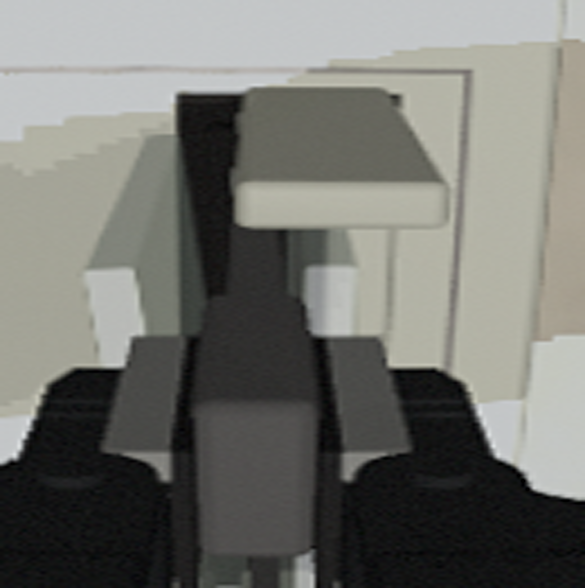

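View pics/both20.png

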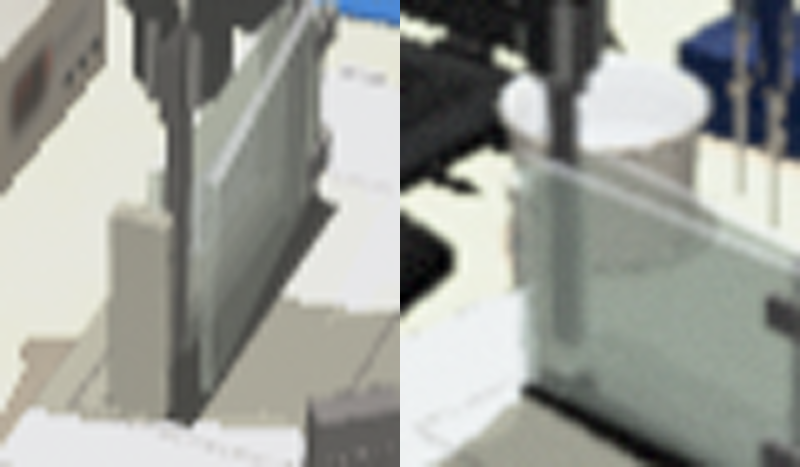

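carry_out --moves '[[[0, 0, -0.3], [0, 0, 0], 0], [[0, 0, -0.25], [0, 0, 0], 0], [[0, 0, -0.15], [0, 0, 0], 0], [[0, 0, -0.1], [0, 0, 0], 0]]'

```text
time_s: 30.5
ee_pos: [0.5552, -0.0009, 0.1846]
ee_rot: [180.0, 0.0, -5.8]
force: [-1.3, -0.9, -0.7]
width: 0.0095
```

carry_out --moves '[[[0, 0, -0.1], [0, 0, 0], 0], [[0, 0, -0.1], [0, 0, 0], 0]]'

```text
time_s: 30.7
ee_pos: [0.5554, -0.0009, 0.1809]
ee_rot: [-180.0, -0.0, -5.8]
force: [-0.4, -0.5, -0.4]
width: 0.0095
```

carry_out --moves '[[[0, 0, -0.1], [0, 0, 0], 0], [[0, 0, -0.06], [0, 0, 0], 0], [[0, 0, 0], [0, 0, 0], 0]]'

```text
time_s: 31.0
ee_pos: [0.5552, -0.001, 0.1776]
ee_rot: [180.0, 0.0, -5.8]
force: [-0.1, -0.3, -0.3]
width: 0.0093
```

carry_out --moves '[[[0, 0, -0.04], [0, 0, 0], 0], [[0, 0, 0], [0, 0, 0], 0]]'

```text
time_s: 31.2
ee_pos: [0.5555, -0.001, 0.1774]
ee_rot: [-180.0, -0.0, -5.8]
force: [-0.2, -0.5, 3.2]
width: 0.0096
```

carry_out --moves '[[[0, 0, -0.04], [0, 0, 0], 0], [[0, 0, 0], [0, 0, 0], 0]]'

```text
time_s: 31.4
ee_pos: [0.5558, -0.001, 0.1773]
ee_rot: [-180.0, -0.1, -5.8]
force: [-1.4, -0.3, 8.4]
width: 0.0092
```

carry_out --moves '[[[0, 0, 0.04], [0, 0, 0], 0.1], [[0, 0, 0], [0, 0, 0], 0.25], [[0, 0, 0], [0, 0, 0], 0.4], [[0, 0, 0], [0, 0, 0], 0.5], [[0, 0, 0.4], [0, 0, 0], 0.6], [[0, 0, 0.8], [0, 0, 0], 0.6], [[0, 0, 1], [0, 0, 0], 0.6], [[0, 0, 1], [0, 0, 0], 0.6]]'

```text
time_s: 32.2
ee_pos: [0.5553, -0.001, 0.2421]
ee_rot: [180.0, 0.0, -5.8]
force: [0.2, 0.1, -0.3]
width: 0.0514
```

```bash
python3 - <<'E'
from h import *
c=wcap('w21');cap('side','side21.png');cap('scene','scene21.png')
a=cv2.imread('pics/side21.png');b=cv2.imread('pics/scene21.png');cv2.imwrite('pics/both21.png',np.hstack([cv2.resize(a[205:275,290:350],(400,467),interpolation=2),cv2.resize(b[210:280,300:360],(400,467),interpolation=2)]))
E
```

```text
32.25 [ 0.5569 -0.001   0.2457] [-179.9   -0.3   -5.8] j [-11.  16.   8. 101.  -2.  63.  -8.] F [ 2.  -0.2  2.5] 0.0511
```

View pics/w21.png

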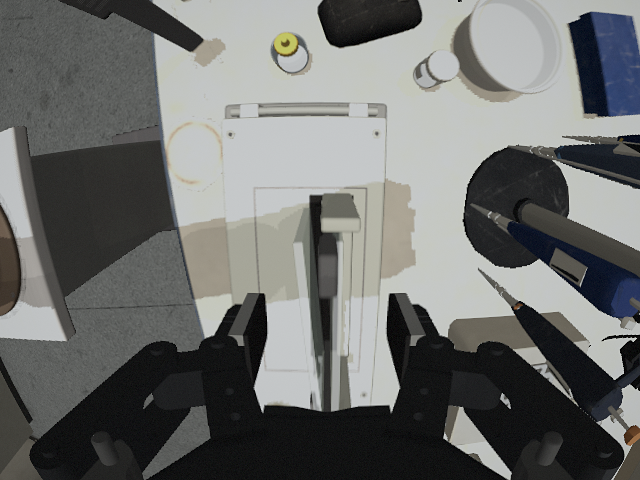

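View pics/both21.png

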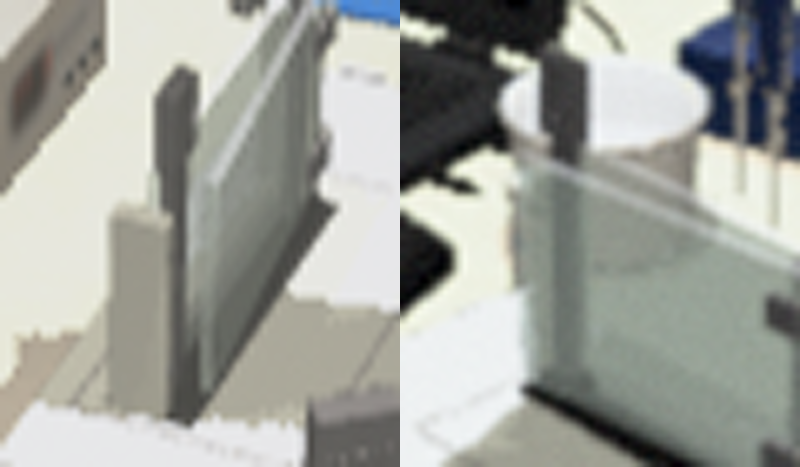

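carry_out --moves '[[[-0.07, -0.88, 0], [0, 0, 0], 0.6], [[-0.07, -0.88, 0], [0, 0, 0], 0.6], [[-0.07, -0.88, 0], [0, 0, 0], 0.6], [[-0.07, -0.88, 0], [0, 0, 0], 0.6], [[0, 0, -0.5], [0, 0, 0], 0.6], [[0, 0, -1], [0, 0, 0], 0.6], [[0, 0, -1], [0, 0, 0], 0.6], [[0, 0, 0], [0, 0, 0], 0.6]]'

```text
time_s: 33.15
ee_pos: [0.5475, -0.07, 0.1874]
ee_rot: [180.0, 0.4, -5.7]
force: [0.1, 0.6, 0.1]
width: 0.0512
```

```bash
python3 - <<'E'
from h import *
c=wcap('w22');c=pickle.load(open('w22.pkl','rb'));print(wproj(c,(.5527,-.072,.168)),wproj(c,(.5587,-.072,.168)))
E
```

```text
33.2 [ 0.5485 -0.0703  0.1891] [180.    0.2  -5.7] j [ -5.  19.   9. 105.  -4.  57.  -0.] F [ 0.3 -0.4  0.1] 0.0512
(np.float64(337.402363784341), np.float64(290.41220262821093)) (np.float64(349.96196867733954), np.float64(289.2627327452549))
```

View pics/w22.png

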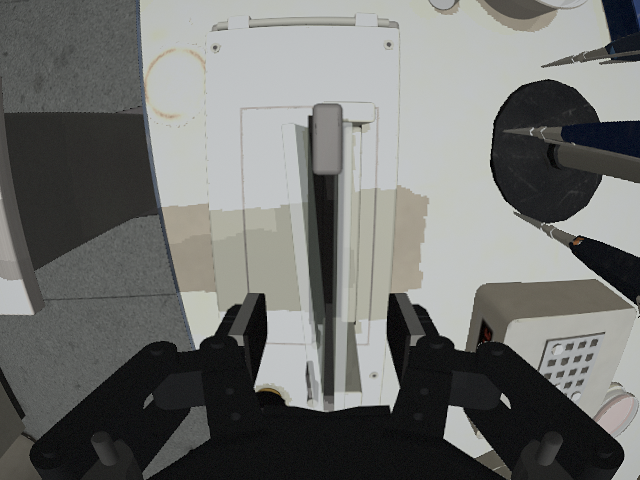

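carry_out --moves '[[[0.03, -0.07, -0.7], [0, 0, 0], 0.6], [[0, 0, -1], [0, 0, 0], 0.6], [[0, 0, -0.8], [0, 0, 0], 0.6], [[0, 0, 0], [0, 0, 0], 0.5], [[0, 0, 0], [0, 0, 0], 0.4], [[0, 0, 0], [0, 0, 0], 0.35]]' --force 25

```text
time_s: 33.8
ee_pos: [0.5509, -0.0728, 0.1419]
ee_rot: [-180.0, -0.1, -5.8]
force: [-1.3, 0.1, 0.4]
width: 0.0298
```

carry_out --moves '[[[0, 0, 0], [0, 0, 0], 0.3], [[0, 0, 0], [0, 0, 0], 0.25]]'

```text
time_s: 34.0
ee_pos: [0.5502, -0.0727, 0.1416]
ee_rot: [-180.0, -0.0, -5.8]
force: [-1.2, 0.2, 0.5]
width: 0.0214
```

carry_out --moves '[[[0, 0, 0], [0, 0, 0], 0.22], [[0, 0, 0], [0, 0, 0], 0.1], [[0, 0, 0], [0, 0, 0], 0]]'

```text
time_s: 34.3
ee_pos: [0.5486, -0.0726, 0.1412]
ee_rot: [-180.0, 0.2, -5.8]
force: [-7.6, 1.1, 5.7]
width: 0.0176
```

carry_out --moves '[[[0, 0, 0], [0, 0, 0], 0], [[0, 0, 0], [0, 0, 0], 0], [[0, 0, 0], [0, 0, 0], 0]]'

```text
time_s: 34.6
ee_pos: [0.5486, -0.0726, 0.1412]
ee_rot: [-180.0, 0.2, -5.8]
force: [-7.1, 1.3, 5.8]
width: 0.0177
```

```bash
python3 - <<'E'
from h import *
c=wcap('w23');cap('side','side23.png');cap('scene','scene23.png')
a=cv2.imread('pics/side23.png');b=cv2.imread('pics/scene23.png');cv2.imwrite('pics/both23.png',np.hstack([cv2.resize(a[205:275,290:350],(400,467),interpolation=2),cv2.resize(b[210:300,300:400],(500,467),interpolation=2)])[:,:800])
E
```

```text
34.65 [ 0.5486 -0.0726  0.1412] [-180.     0.2   -5.8] j [ -4.  22.   9. 107.  -4.  51.   1.] F [-7.6  0.8  6. ] 0.0179
```

View pics/w23.png

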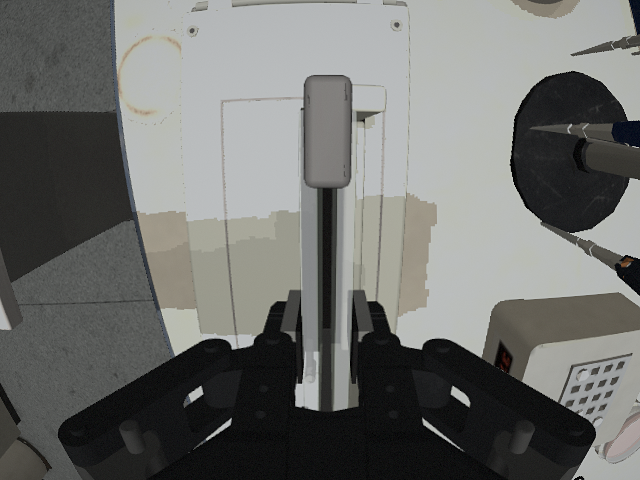

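View pics/both23.png

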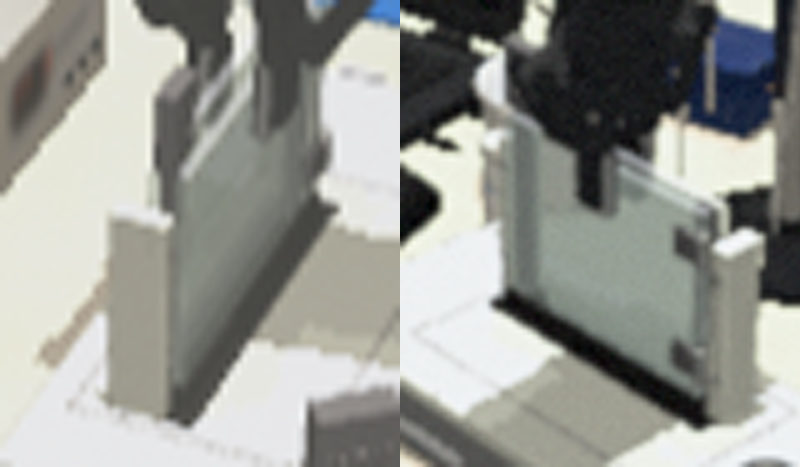

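```bash
python3 -c "
from h import *
s=sensors.read_state();print(s['time_s'],s['width'],s['force']);print(job_done())"
```

```text
34.75 0.01724692656903969 [-7.40195333  1.33349499  5.99143099]
the job is handed in; nothing more can be done
None
```

I handed the job in at 34.75 s: the platform is level, the spacer is in its pocket, and the front glass is clamped shut.

- **Level:** I turned the foot knob in three grips and checked the result by touching the platform with closed fingertips. The last touch met it at about z 48.3 mm, against 48 mm for the gauge post. That is about +0.001 rad, within my measuring error of about 0.3 mm. The second grip gave only about 8° of net turn instead of the 17.5° I commanded, which the touch check and the knob's mark both showed, so I made up the rest with a third grip.
- **Spacer:** I took the smaller spacer from the rack's front slot and left the bigger one on the bench alone. I lowered it between the plates with no side contact. It touched the floor with the TCP at z 177.4 mm, against 177.3 mm expected. After I let go, the pictures showed it standing upright in the pocket.
- **Front glass:** I pinched it against the rear glass near the middle and I'm still holding it at 25 N. The fingers read 17.2 to 17.9 mm against the 18 mm sandwich, and the pictures show the plates parallel with the spacer between them. About 7 N of sideways force remains on the tool, directed so that the arm presses in the closing direction, so I left it.

I did not measure the level again after the clamping. None of the bystander objects was touched.

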